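Move the wet black furniture foot with the tongs

ROBOT

A 6-joint arm with a two-finger parallel gripper is mounted at the origin on the work surface. World frame = base frame: x ahead of the robot, y to its left, z up, the work surface at z = 0. Lengths are in m, angles in rad, forces in N, time in s.
With the tool pointing down it reaches from about 0.3 to 0.85 m from the base axis. Payload 5.4 kg.
Tool frame: the origin (TCP) lies midway between the tips of the shut fingers; the grasp point (between the pads) lies 19 mm behind it; x points along the fingers, y is the direction in which the jaws open and shut, and the axes are right-handed (so a half turn about x gives the same grasp; the last joint's range is limited). The gripper opens to 85 mm and grips with 20 to 120 N. Pads are 22 mm wide; open, the fingers measure 114 mm over their backs; the gripper's body (76 mm by 85 mm) begins 54 mm behind the grasp point. The pads swing forward as they close: fully open they stand 13 mm farther back than shut.
Start: joints at [-1.486, 0.158, 1.597, -0, 1.386, -0.21], TCP at [0.167, -0.55, 0.231] pointing down, gripper open.
Joint ranges: [-2.91, 2.91], [-0.94, 2.29], [0.18, 2.7], [-1.29, 4.43], [0.17, 2.64], [-3, 3]. Speed limits (rad/s): [2.57, 2.57, 3.14, 3.14, 3.14, 3.14].

INTERFACE

Orientations are given as a rotation vector (axis times angle).
In Python, from workcell import monitor, imaging, workorder gives the robot as it stands. The module is installed in compiled form; this text tells all that it offers.
- The arm moves only by the tool apply_moves, never from a script. Its argument "increments" is a list of rows, each an object of numbers: "tx", "ty", "tz": the shift along the tool's x, y, z in m; "ax", "ay", "az": the turn, a rotation vector about the tool's x, y, z in rad; "claw": the opening in per cent of the stroke, from 0 (shut) to 100 (fully open). A call has exactly 5 rows; each row shifts and turns the pose as measured when the row begins, along the tool's axes as they then stand; what a row does not reach is not made up. A row lasts 1/12 s, in which the tool goes at most 41.7 mm and 7.16 degrees, less where a joint would pass 70% of its speed; a pose out of reach is approached as far as the arm can. A call with a gripper value outside its range is refused whole. The fingers move at their own pace and stop on an object; "grip_force" is the grip in N (left out, the last holds). Time passes only in rows, so rows that do not move let the fingers close, or fill a call up. It gives the time, the measured TCP pose, the force and the opening at its end, in the units of the state.
- monitor.read_state(): the state, without advancing time (a new reading comes with each control period).
- imaging.get_image(name): name is "side" or "top" or "wrist"; returns the picture (384x512x3 uint8, red, green, blue); there is no depth.
- imaging.camera_model(name): a dict with "fx", "fy", "cx", "cy" (pixels), "R" (3x3) and "t" (3): a world point X has camera coordinates R X + t; the wrist camera has in their place "tool_from_camera" (4x4, takes a point from camera to tool coordinates, whose origin is the TCP and whose axes are the tool frame's). Camera axes: x right, y down, z forward; pixel columns grow to the right and rows downward; lengths in m; the calibration is good to about 2 mm. The wrist camera is an equidistant fisheye: a pixel r from the principal point sees the ray r / f radians off the axis. A picture is of the moment at which its call begins: read the wrist's pose just before it. camera_model takes no time and is no camera call.
- workorder.close_job(): hands the job in, once; it reports no verdict.
The state is a dict: "clock": time; "joint_pos": joint angles; "joint_vel": joint speeds; "joint_torque": joint torques, N m; "position": TCP position; "eef_rot": TCP orientation; "wrist_force": force on the tool from outside, world axes, zero at the start; "ft_torque": the same for the moment, N m; "width": finger opening in m.
Only numpy, scipy, OpenCV 4.12 (cv2) and the standard library are available. Lean on these libraries where they do the work, as an engineer would, in place of code of your own. Each camera call takes 0.05 s, during which the arm holds its last target.

TASK

The black furniture foot on the flat brown board has just been painted and is still wet, so use the tongs, never the gripper's own fingers, to carry it over and stand it upright in the shallow drying tray. Then stand the tongs back upright in their blue well and let go; leave the white foot standing where it is.

Things in the scene. Friction and masses are not known exactly. Their poses are not given: they have to be found in the camera images.
- tongs: Upright spring tongs, 134 mm tall. Origin midway between the tips' undersides; z up. Yellow grips: flat outer faces at y=+-30 mm, 24 mm wide (x), 88-132 mm up. Squeezed from above at 110 mm, both legs move in parallel, 13 mm each at most, spring 1.2 N per mm a side; at 54 mm over the grips they hold firm, still open. Steel tips 30 mm (x), 7 thick, 24 tall, 42 apart open, 56 over the outside.
- black_foot: Wet furniture foot: upright black cylinder, 24 mm diameter, 36 mm tall, a bare wood dowel (12 mm, 10 tall) on top; 20-45 g. Origin: centre of its underside, z up. Stands on a flat brown board 6 mm thick, 200 x 130 mm. A loose paint can, 85 mm tall, stands on the far side of the board from the station; a brush lies beyond the board.
- white_foot: A dry foot of the same shape and size, painted white, on the same board, at least 60 mm from the black one (centre to centre). Origin: centre of its underside. Not to be moved.
- station: Fixed unit, left or right of that brown board. Origin on the bench top, z up. Plywood drying tray centred at x=-40, y=0 mm: inside 110 x 110 mm, floor 5 mm up, walls 5 mm thick, 18 high. Blue tongs well centred at x=+57, y=0: inside 54 mm (x) by 80 mm (y), floor 5 mm up, walls 5 mm thick, 45 high; the tongs stand in it with their y along the station's y.
Things that resemble listed ones, but are neither listed nor needed, are in the scene too. Leave any orange or purple look-alike of the tongs alone.

How it is judged:
On the way, in this order (a step that is already met when the one before it is completed fails the run):
1. the black foot is lifted clear of the board between the tongs (height (world z) of black_foot above 0.03 m and contact force between tongs and black_foot above 0.5 N), for 0.2 s.
2. the black foot stands upright on the floor of the drying tray (x of black_foot in the frame of station between -0.095 and 0.015 m and y of black_foot in the frame of station between -0.055 and 0.055 m and z of black_foot in the frame of station below 0.01 m and angle between black_foot's own z axis and vertical below 0.17 rad and linear speed of black_foot below 0.02 m/s), for 0.2 s.
At the end, for the whole second after the job is handed in: The black foot stands upright (within 10 degrees) on the floor of the drying tray, the tongs stand upright (within 10 degrees) on the floor of their well, both at rest and released, and the white foot still stands within 15 mm of where it was (all of step 2 and x of tongs in the frame of station between 0.03 and 0.084 m and y of tongs in the frame of station between -0.04 and 0.04 m and z of tongs in the frame of station below 0.012 m and angle between each of tongs, white_foot's own z axis and vertical below 0.17 rad and linear speed of tongs below 0.02 m/s and distance of white_foot from where it was at the start of the episode below 0.015 m); the robot touches nothing.
It fails at once if the gripper or arm touches the wet black foot (contact force between any of the fingers, the arm and black_foot above 0.3 N).
It fails at once if the white foot is knocked over or moved more than 15 mm (distance of white_foot from where it was at the start of the episode above 0.015 m or angle between white_foot's own z axis and vertical above 0.3 rad).
It also fails if it takes over 58 s, if anything falls off the work surface, if the arm or the gripper's body presses on something with over 40 N, if the wrist force passes 120 N, or if a joint passes its speed limit or range.

## Working session

There is one attempt and no reset: what is moved stays moved. The work goes in short steps, Python scripts to look and compute and a tool call to move; the robot and the scene stay as the last step left them, time stands still between calls to the robot, and variables do not carry over. Pictures are saved under pics/ and viewed, and the job is handed in when it is done.

Besides the shell and the picture viewer there is one more tool, called after "Call:" as name(argument=value, ...), one argument or row to a line, values as JSON. apply_moves: Moves the arm, as the interface text tells. Its arguments: {"type":"object","properties":{"increments":{"type":"array","items":{"type":"object","properties":{"tx":{"type":"number"},"ty":{"type":"number"},"tz":{"type":"number"},"ax":{"type":"number"},"ay":{"type":"number"},"az":{"type":"number"},"claw":{"type":"number"}}}},"grip_force":{"type":"number"}},"required":["increments"]}

```bash
mkdir -p pics; python3 - <<'E'
from workcell import monitor, imaging
import cv2
s=monitor.read_state(); print({k:s[k] for k in ('clock','position','eef_rot','width')})
for n in('side','top','wrist'):
    im=imaging.get_image(n); cv2.imwrite(f'pics/{n}0.png',im[:,:,::-1])
    m=imaging.camera_model(n); print(n,m)
E
```

```text
{'clock': 0.0, 'position': array([ 0.16697557, -0.5495733 ,  0.23029592]), 'eef_rot': array([ 2.06392743,  0.30840883, -2.06369878]), 'width': 0.0855776452662352}
side {'fx': 461.4579015511333, 'fy': 461.4579015511333, 'cx': 252.22981680372882, 'cy': 186.16131065903616, 'R': array([[ 0.98083667, -0.19481313,  0.00269811],
       [-0.11176937, -0.57396672, -0.81121502],
       [ 0.15958396,  0.79536787, -0.58474174]]), 't': array([-0.58093378,  0.13033019,  0.89294336])}
top {'fx': 440.8679644165363, 'fy': 440.8679644165363, 'cx': 261.436360018502, 'cy': 187.59478717134684, 'R': array([[-0.00339012, -0.99971641,  0.02357152],
       [-0.98187853, -0.00113863, -0.18950793],
       [ 0.18948103, -0.02378682, -0.98159621]]), 't': array([0.03728268, 0.58442368, 0.97861206])}
wrist {'fx': 297.3186396354542, 'fy': 297.3186396354542, 'cx': 249.10072677776805, 'cy': 189.9492022497951, 'tool_from_camera': array([[-5.61759383e-04, -2.62729305e-01,  9.64869420e-01,
        -1.43292908e-01],
       [ 9.99999788e-01, -4.64117490e-04,  4.55835774e-04,
        -2.80722363e-05],
       [ 3.28051357e-04,  9.64869471e-01,  2.62729510e-01,
        -6.65744093e-02],
       [ 0.00000000e+00,  0.00000000e+00,  0.00000000e+00,
         1.00000000e+00]])}
```

View pics/side0.png

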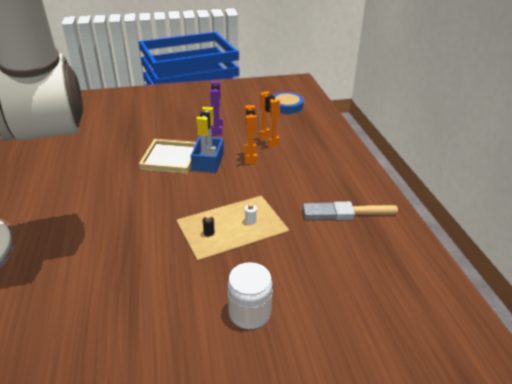

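View pics/top0.png

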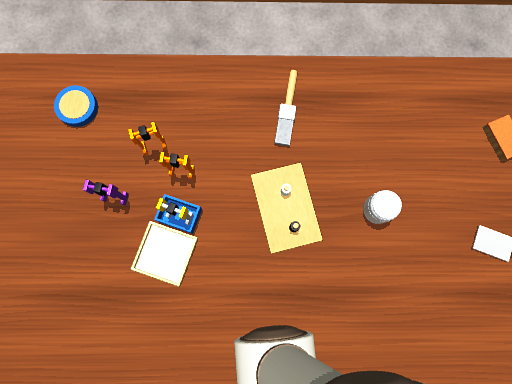

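View pics/wrist0.png

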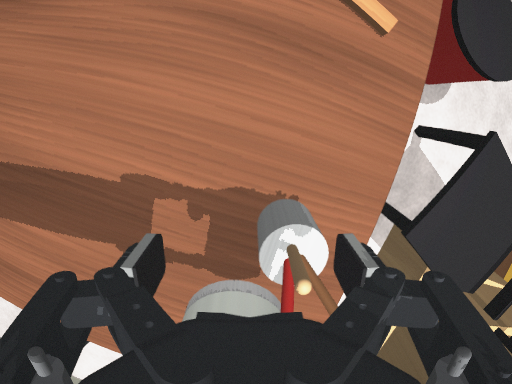

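The top view shows the station at (165,235): tray at (165,253) and blue well at (178,214), with yellow-grip tongs in it. The black foot is at (295,227), the white foot at (286,190) and the can at (383,207). The orange tongs (144,135 and 175,160) and purple tongs (105,190) are look-alikes. Next I'll enlarge both views.

```bash
python3 - <<'E'
import cv2
t=cv2.imread('pics/top0.png');s=cv2.imread('pics/side0.png')
cv2.imwrite('pics/top0a.png',cv2.resize(t[140:290,120:220],None,fx=4,fy=4,interpolation=cv2.INTER_CUBIC))
cv2.imwrite('pics/top0b.png',cv2.resize(t[155:260,240:340],None,fx=5,fy=5,interpolation=cv2.INTER_CUBIC))
cv2.imwrite('pics/side0a.png',cv2.resize(s[75:180,130:290],None,fx=5,fy=5,interpolation=cv2.INTER_CUBIC))
cv2.imwrite('pics/side0b.png',cv2.resize(s[190:260,170:295],None,fx=6,fy=6,interpolation=cv2.INTER_CUBIC))
E
```

```text
(no output)
```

View pics/top0a.png

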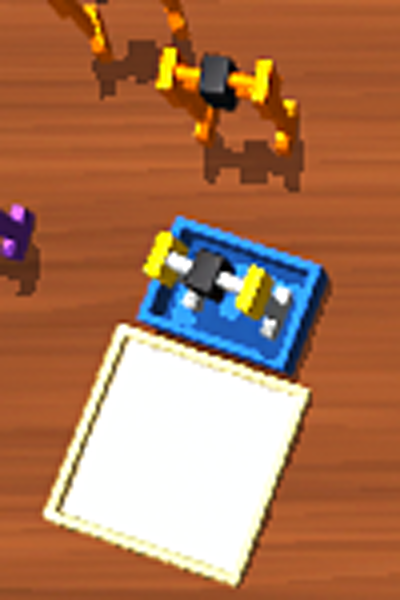

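View pics/top0b.png

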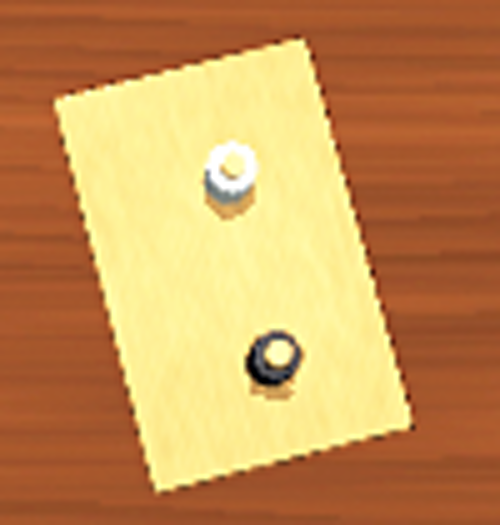

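View pics/side0a.png

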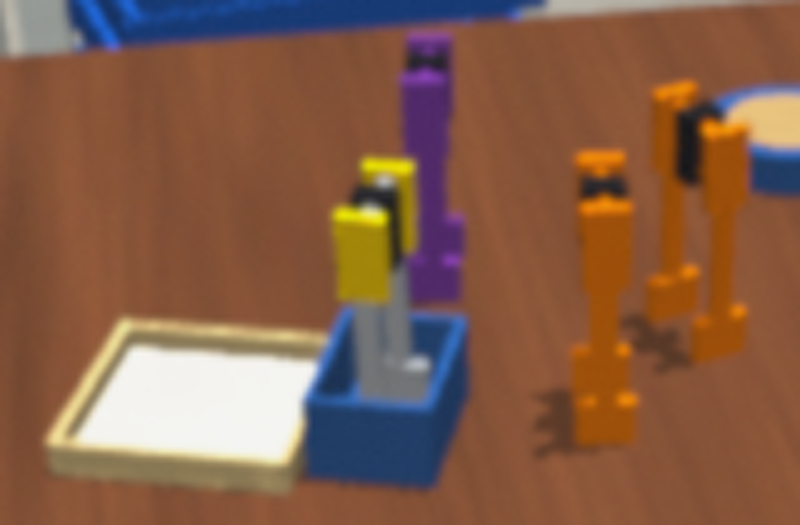

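View pics/side0b.png

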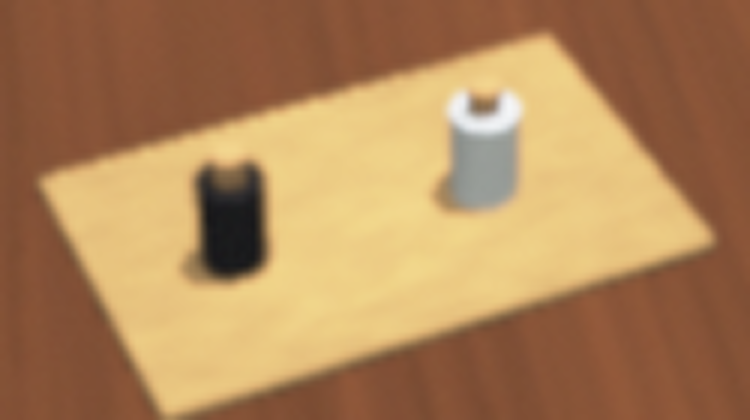

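The tongs with yellow grips and steel tips standing in the blue well are the ones meant. In the top crop they are at (210,275), and in the side crop at (375,250). The others are all orange or purple. The black foot has its dowel at top crop (279,350); the white foot's is at (233,162). Next I fit the poses.

```bash
cat > h.py <<'E'
import numpy as np
from scipy.optimize import least_squares
from workcell import imaging,monitor
C={n:imaging.camera_model(n) for n in('side','top','wrist')}
def proj(n,X):
    m=C[n]; c=np.atleast_2d(X)@m['R'].T+m['t']
    return np.c_[m['fx']*c[:,0]/c[:,2]+m['cx'],m['fy']*c[:,1]/c[:,2]+m['cy']]
def ray(n,u,v):
    m=C[n]; d=m['R'].T@np.array([(u-m['cx'])/m['fx'],(v-m['cy'])/m['fy'],1]); o=-m['R'].T@m['t']; return o,d/np.linalg.norm(d)
def atz(n,u,v,z):
    o,d=ray(n,u,v); return o+d*(z-o[2])/d[2]
def tri(a,b):
    (o1,d1),(o2,d2)=a,b
    A=np.c_[d1,-d2]; s=np.linalg.lstsq(A,o2-o1,rcond=None)[0]
    p,q=o1+s[0]*d1,o2+s[1]*d2; return (p+q)/2,np.linalg.norm(p-q)
E
python3 - <<'E'
from h import *
ta=lambda p:(120+(p[0]+.5)/4-.5,140+(p[1]+.5)/4-.5); tb=lambda p:(240+p[0]/5-.4,155+p[1]/5-.4)
sa=lambda p:(130+p[0]/5-.4,75+p[1]/5-.4); sb=lambda p:(170+p[0]/6-.4,190+p[1]/6-.4)
T=[];
def add(n,f,px,X): T.append((n,f(px),X))
for px,X in [((117,323),(20,60,18)),((312,390),(20,-60,18)),((238,585),(-100,-60,18)),((45,515),(-100,60,18)),((177,217),(89,45,45)),((330,265),(89,-45,45))]: add('top',ta,px,X)
for px,X in [((125,320),(-100,60,18)),((50,440),(-100,-60,18)),((468,318),(89,45,45)),((435,408),(89,-45,45)),((307,402),(25,-45,45)),((435,487),(89,-45,0))]: add('side',sa,px,X)
def pose(p,X):
    c,s=np.cos(p[2]),np.sin(p[2]); X=np.array(X)/1e3
    return np.c_[p[0]+c*X[:,0]-s*X[:,1],p[1]+s*X[:,0]+c*X[:,1],X[:,2]+(p[3] if len(p)>3 else 0)]
def fit(T,p0):
    def f(p):
        W=pose(p,[t[2] for t in T]); return np.concatenate([proj(t[0],w)[0]-t[1] for t,w in zip(T,W)])
    r=least_squares(f,p0,loss='soft_l1'); print(r.x.round(4)); print(f(r.x).reshape(-1,2).round(1).tolist()); return r.x
st=fit(T,[.5,.2,-.35]);fit(T,[.5,.2,-.35,0])
T=[]
for px,X in [((333,207),(-12,-30,132)),((388,212),(12,-30,132)),((338,297),(-12,-30,88)),((388,303),(12,-30,88)),((414,162),(12,30,132))]: add('side',sa,px,X)
for px,X in [((272,270),(12,-30,132)),((157,231),(12,30,132)),((146,272),(-12,30,132))]: add('top',ta,px,X)
tg=fit(T,[*st[:3],0.005])
print('well centre',pose(st,[(57,0,5)]),'tray',pose(st,[(-40,0,5)]))
for nm,a,b in [('black dowel top',(279,350),(230,160)),('white',(233,161),(485,88))]:
    print(nm,tri(ray('top',*tb(a)),ray('side',*sb(b))), atz('top',*tb(a),.052))
print('black base side',atz('side',*sb((233,262)),.006),'white',atz('side',*sb((484,195)),.006))
print('can top',atz('top',385,206,.085))
print('board', [atz('top',*tb(q),.006).round(3).tolist() for q in [(55,100),(303,38),(412,427),(157,493)]])
E
```

```text
[ 0.4728  0.2518 -0.3359]
[[1.0, 0.2], [-0.4, -0.0], [-0.2, 0.2], [-0.2, 0.6], [0.4, -0.2], [-1.9, 0.3], [0.3, 0.3], [0.0, 0.8], [0.7, -0.3], [0.1, 0.5], [-0.5, -0.4], [0.9, 0.4]]
[ 0.4727  0.2513 -0.3369  0.0011]
[[1.2, 0.1], [-0.3, 0.0], [-0.1, 0.3], [-0.1, 0.5], [0.6, -0.2], [-1.7, 0.3], [0.2, 0.0], [-0.1, 0.5], [0.7, -0.5], [0.1, 0.2], [-0.6, -0.6], [0.9, 0.1]]
[ 0.5244  0.2297 -0.3586  0.009 ]
[[0.2, 0.8], [-0.6, 0.6], [0.5, -0.3], [0.4, -0.6], [0.3, -0.9], [-1.0, 0.2], [1.6, 0.1], [-0.1, 0.4]]
well centre [[0.52658411 0.23305358 0.005     ]] tray [[0.43500606 0.26502954 0.005     ]]
black dowel top (array([ 0.4963898 , -0.04225439,  0.04943865]), np.float64(0.003309699863912095)) [ 0.49777927 -0.04199239  0.052     ]
white (array([ 0.58570581, -0.02190046,  0.05052365]), np.float64(0.00331813253660673)) [ 0.5871071  -0.02186781  0.052     ]
black base side [ 0.49329305 -0.04350255  0.006     ] white [ 0.58302858 -0.0255034   0.006     ]
can top [ 0.53645725 -0.24360925  0.085     ]
board [[0.627, 0.062, 0.006], [0.659, -0.061, 0.006], [0.465, -0.11, 0.006], [0.434, 0.013, 0.006]]
```

```bash
python3 - <<'E'
import cv2
t=cv2.imread('pics/top0.png')
cv2.imwrite('pics/top0c.png',cv2.resize(t[190:235,150:205],None,fx=13,fy=13,interpolation=cv2.INTER_CUBIC))
E
```

```text
(no output)
```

View pics/top0c.png

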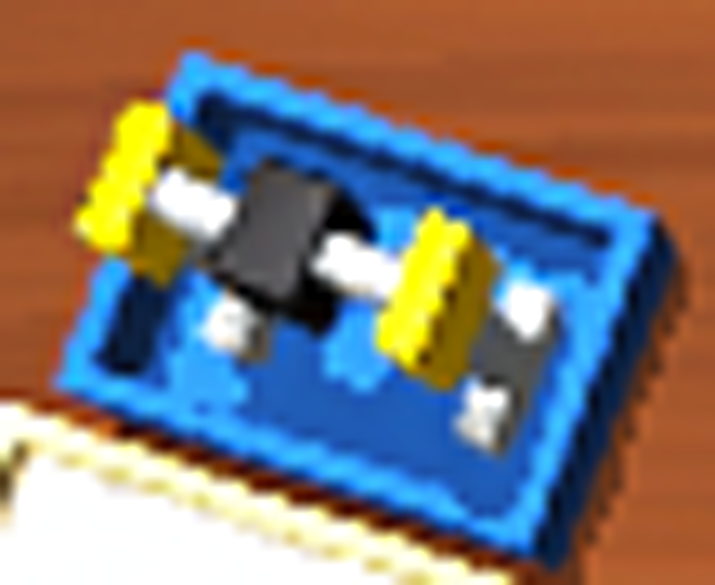

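```bash
cat >> h.py <<'E'
from scipy.spatial.transform import Rotation as Ro
def tgt_R(yaw_y):  # tool x down, tool y horizontal at world heading yaw_y
    x=np.array([0,0,-1.]);y=np.array([np.cos(yaw_y),np.sin(yaw_y),0]);return Ro.from_matrix(np.c_[x,y,np.cross(x,y)])
def plan(pos,yaw_y):
    s=monitor.read_state();R=Ro.from_rotvec(s['eef_rot']);d=R.inv().apply(np.array(pos)-s['position'])
    w=(R.inv()*tgt_R(yaw_y)).as_rotvec()
    print('t',s['clock'],'pos',np.round(s['position'],4),'w',round(s['width'],4),'F',np.round(s['wrist_force'],1))
    print('shift tool',d.round(4),'turn',w.round(3),'rows>=',np.linalg.norm(d)/.0417,np.degrees(np.linalg.norm(w))/7.16)
E
python3 - <<'E'
from h import *
s=monitor.read_state();print(Ro.from_rotvec(s['eef_rot']).as_matrix().round(3))
for yw in (np.pi/2-.345,-np.pi/2-.345): plan([.50,.22,.26],yw)
E
```

```text
[[-0.     0.291 -0.957]
 [ 0.001 -0.957 -0.291]
 [-1.    -0.001 -0.   ]]
t 0.15 pos [ 0.167  -0.5497  0.2305] w 0.0856 F [0.  0.2 0. ]
shift tool [-0.0284 -0.6398 -0.5423] turn [-2.502e+00 -2.000e-03  0.000e+00] rows>= 20.124690175400463 20.01943305858722
t 0.15 pos [ 0.167  -0.5497  0.2305] w 0.0856 F [0.  0.2 0. ]
shift tool [-0.0284 -0.6398 -0.5423] turn [0.64  0.    0.001] rows>= 20.124690175400463 5.12024560826932
```

```bash
cat >> h.py <<'E'
from scipy.linalg import logm
def screw(pos,yaw_y,n):
    s=monitor.read_state();A=np.eye(4);A[:3,:3]=Ro.from_rotvec(s['eef_rot']).as_matrix();A[:3,3]=s['position']
    B=np.eye(4);B[:3,:3]=tgt_R(yaw_y).as_matrix();B[:3,3]=pos
    D=np.linalg.inv(A)@B;L=np.real(logm(D))/n
    from scipy.linalg import expm
    E=expm(L);w=Ro.from_matrix(E[:3,:3]).as_rotvec()
    print(f'row x{n}: shift',E[:3,3].round(4),'turn',w.round(4))
E
python3 - <<'E'
from h import *
screw([.50,.22,.26],np.pi/2-.345,30)
E
```

```text
row x30: shift [-0.001   0.0123 -0.0347] turn [-0.0834 -0.0001  0.    ]
```

Call:
apply_moves(
  increments=[
    {"tx": -0.001, "ty": 0.0123, "tz": -0.0347, "ax": -0.0834},
    {"tx": -0.001, "ty": 0.0123, "tz": -0.0347, "ax": -0.0834},
    {"tx": -0.001, "ty": 0.0123, "tz": -0.0347, "ax": -0.0834},
    {"tx": -0.001, "ty": 0.0123, "tz": -0.0347, "ax": -0.0834},
    {"tx": -0.001, "ty": 0.0123, "tz": -0.0347, "ax": -0.0834},
  ],
)

```text
validation failed for argument at $.in...
```

```bash
python3 - <<'E'
from h import *
screw([.50,.22,.26],np.pi/2-.345,25)
plan([.50,.22,.26],np.pi/2-.345)
E
```

```text
row x25: shift [-0.0012  0.0145 -0.0418] turn [-1.001e-01 -1.000e-04  0.000e+00]
t 0.15 pos [ 0.167  -0.5497  0.2305] w 0.0856 F [0.  0.2 0. ]
shift tool [-0.0284 -0.6398 -0.5423] turn [-2.502e+00 -2.000e-03  0.000e+00] rows>= 20.124690175400463 20.01943305858722
```

Call:
apply_moves(
  increments=[
    {"tx": -0.001, "ty": 0.0123, "tz": -0.0347, "ax": -0.0834, "ay": 0, "az": 0, "claw": 100},
    {"tx": -0.001, "ty": 0.0123, "tz": -0.0347, "ax": -0.0834, "ay": 0, "az": 0, "claw": 100},
    {"tx": -0.001, "ty": 0.0123, "tz": -0.0347, "ax": -0.0834, "ay": 0, "az": 0, "claw": 100},
    {"tx": -0.001, "ty": 0.0123, "tz": -0.0347, "ax": -0.0834, "ay": 0, "az": 0, "claw": 100},
    {"tx": -0.001, "ty": 0.0123, "tz": -0.0347, "ax": -0.0834, "ay": 0, "az": 0, "claw": 100},
  ],
)

```text
clock: 0.57
position: [0.347, -0.5288, 0.2329]
eef_rot: [1.805, 0.68, -1.81]
wrist_force: [-0.7, -0.3, -0.0]
width: 0.0851
```

```bash
python3 - <<'E'
from h import *
screw([.50,.22,.26],np.pi/2-.345,25)
plan([.50,.22,.26],np.pi/2-.345)
E
```

```text
row x25: shift [-0.0011  0.0125 -0.0347] turn [-0.0832 -0.0002  0.0002]
t 0.5667 pos [ 0.347  -0.5288  0.2329] w 0.0851 F [-0.7 -0.3 -0. ]
shift tool [-0.0248 -0.4651 -0.6066] turn [-2.081 -0.006  0.004] rows>= 18.34038982910026 16.65465903107742
```

Call:
apply_moves(
  increments=[
    {"tx": -0.001, "ty": 0.0125, "tz": -0.0347, "ax": -0.0832, "ay": 0, "az": 0, "claw": 100},
    {"tx": -0.001, "ty": 0.0125, "tz": -0.0347, "ax": -0.0832, "ay": 0, "az": 0, "claw": 100},
    {"tx": -0.001, "ty": 0.0125, "tz": -0.0347, "ax": -0.0832, "ay": 0, "az": 0, "claw": 100},
    {"tx": -0.001, "ty": 0.0125, "tz": -0.0347, "ax": -0.0832, "ay": 0, "az": 0, "claw": 100},
    {"tx": -0.001, "ty": 0.0125, "tz": -0.0347, "ax": -0.0832, "ay": 0, "az": 0, "claw": 100},
  ],
)

```text
clock: 0.98
position: [0.5113, -0.4301, 0.2347]
eef_rot: [1.512, 0.99, -1.515]
wrist_force: [-0.6, -2.1, -0.1]
width: 0.0857
```

Call:
apply_moves(
  increments=[
    {"tx": -0.001, "ty": 0.0125, "tz": -0.0347, "ax": -0.0832, "ay": 0, "az": 0, "claw": 100},
    {"tx": -0.001, "ty": 0.0125, "tz": -0.0347, "ax": -0.0832, "ay": 0, "az": 0, "claw": 100},
    {"tx": -0.001, "ty": 0.0125, "tz": -0.0347, "ax": -0.0832, "ay": 0, "az": 0, "claw": 100},
    {"tx": -0.001, "ty": 0.0125, "tz": -0.0347, "ax": -0.0832, "ay": 0, "az": 0, "claw": 100},
    {"tx": -0.001, "ty": 0.0125, "tz": -0.0347, "ax": -0.0832, "ay": 0, "az": 0, "claw": 100},
  ],
)

```text
clock: 1.4
position: [0.6188, -0.2706, 0.2368]
eef_rot: [1.198, 1.23, -1.198]
wrist_force: [0.5, -0.8, 0.0]
width: 0.0854
```

Call:
apply_moves(
  increments=[
    {"tx": -0.001, "ty": 0.0125, "tz": -0.0347, "ax": -0.0832, "ay": 0, "az": 0, "claw": 100},
    {"tx": -0.001, "ty": 0.0125, "tz": -0.0347, "ax": -0.0832, "ay": 0, "az": 0, "claw": 100},
    {"tx": -0.001, "ty": 0.0125, "tz": -0.0347, "ax": -0.0832, "ay": 0, "az": 0, "claw": 100},
    {"tx": -0.001, "ty": 0.0125, "tz": -0.0347, "ax": -0.0832, "ay": 0, "az": 0, "claw": 100},
    {"tx": -0.001, "ty": 0.0125, "tz": -0.0347, "ax": -0.0832, "ay": 0, "az": 0, "claw": 100},
  ],
)

```text
clock: 1.82
position: [0.6487, -0.0802, 0.24]
eef_rot: [0.871, 1.406, -0.867]
wrist_force: [0.3, 0.5, -0.1]
width: 0.0854
```

```bash
python3 - <<'E'
from h import *
import cv2
plan([.50,.22,.26],np.pi/2-.345)
s=monitor.read_state();im=imaging.get_image('wrist');cv2.imwrite('pics/w1.png',im[:,:,::-1]);np.savez('w1.npz',p=s['position'],r=s['eef_rot'])
screw([.50,.22,.26],np.pi/2-.345,10)
E
```

```text
t 1.8167 pos [ 0.6487 -0.0802  0.24  ] w 0.0854 F [ 0.3  0.5 -0.1]
shift tool [-0.0152 -0.0014 -0.3352] turn [-0.77  -0.016 -0.   ] rows>= 8.047826130904504 6.162087931854877
row x10: shift [-0.0016  0.0111 -0.0317] turn [-0.076  -0.0019 -0.0004]
```

View pics/w1.png

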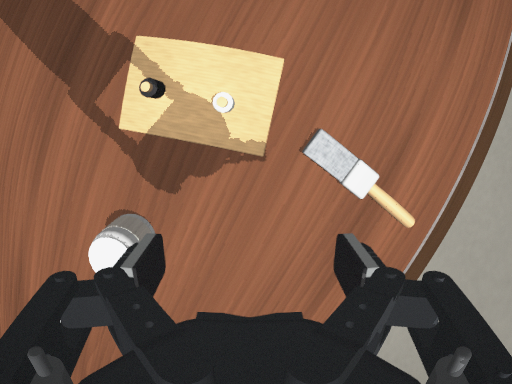

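The wrist view shows the board with the black foot (dowel about (147,87)) and the white foot (dowel about (224,102)); the can is clear of the path. Moving on.

Call:
apply_moves(
  increments=[
    {"tx": -0.0016, "ty": 0.011, "tz": -0.0317, "ax": -0.076, "ay": -0.002, "az": 0, "claw": 100},
    {"tx": -0.0016, "ty": 0.011, "tz": -0.0317, "ax": -0.076, "ay": -0.002, "az": 0, "claw": 100},
    {"tx": -0.0016, "ty": 0.011, "tz": -0.0317, "ax": -0.076, "ay": -0.002, "az": 0, "claw": 100},
    {"tx": -0.0016, "ty": 0.011, "tz": -0.0317, "ax": -0.076, "ay": -0.002, "az": 0, "claw": 100},
    {"tx": -0.0016, "ty": 0.011, "tz": -0.0317, "ax": -0.076, "ay": -0.002, "az": 0, "claw": 100},
  ],
)

```text
clock: 2.28
position: [0.5996, 0.0897, 0.2477]
eef_rot: [0.56, 1.508, -0.556]
wrist_force: [1.2, 0.3, -0.0]
width: 0.0853
```

Call:
apply_moves(
  increments=[
    {"tx": -0.0016, "ty": 0.011, "tz": -0.0317, "ax": -0.076, "ay": -0.002, "az": 0, "claw": 100},
    {"tx": -0.0016, "ty": 0.011, "tz": -0.0317, "ax": -0.076, "ay": -0.002, "az": 0, "claw": 100},
    {"tx": -0.0016, "ty": 0.011, "tz": -0.0317, "ax": -0.076, "ay": -0.002, "az": 0, "claw": 100},
    {"tx": -0.0016, "ty": 0.011, "tz": -0.0317, "ax": -0.076, "ay": -0.002, "az": 0, "claw": 100},
    {"tx": -0.0016, "ty": 0.011, "tz": -0.0317, "ax": -0.076, "ay": -0.002, "az": 0, "claw": 100},
  ],
)

```text
clock: 2.7
position: [0.4893, 0.2252, 0.2551]
eef_rot: [0.248, 1.559, -0.246]
wrist_force: [-0.7, 0.2, -0.7]
width: 0.0855
```

```bash
cat >> h.py <<'E'
def wray(s,u,v):
    m=C['wrist'];x,y=u-m['cx'],v-m['cy'];r=np.hypot(x,y);th=r/m['fx'];d=np.array([np.sin(th)*x/r,np.sin(th)*y/r,np.cos(th)])
    M=m['tool_from_camera'];R=Ro.from_rotvec(s['eef_rot'])
    return R.apply(M[:3,3])+s['position'],R.apply(M[:3,:3]@d)
def wproj(s,X):
    m=C['wrist'];M=m['tool_from_camera'];R=Ro.from_rotvec(s['eef_rot'])
    c=(R.inv().apply(np.atleast_2d(X)-s['position'])-M[:3,3])@M[:3,:3]
    r=np.hypot(c[:,0],c[:,1]);th=np.arctan2(r,c[:,2])*m['fx']
    return np.c_[m['cx']+th*c[:,0]/r,m['cy']+th*c[:,1]/r]
def watz(s,u,v,z):
    o,d=wray(s,u,v);return o+d*(z-o[2])/d[2]
def snap(name):
    import cv2
    s=monitor.read_state();im=imaging.get_image('wrist');cv2.imwrite(f'pics/{name}.png',im[:,:,::-1]);np.savez(name+'.npz',position=s['position'],eef_rot=s['eef_rot'])
E
python3 - <<'E'
from h import *
plan([.50,.22,.26],np.pi/2-.345)
snap('w2')
d=np.load('w1.npz');s={'position':d['p'],'eef_rot':d['r']}
for uv in((147,87),(224,102)): print(watz(s,*uv,.052))
E
```

```text
t 2.7 pos [0.4893 0.2252 0.2551] w 0.0855 F [-0.7  0.2 -0.7]
shift tool [-0.0049 -0.0017  0.0118] turn [ 0.031 -0.002 -0.001] rows>= 0.3094801593530236 0.24729833411573832
[ 0.49833009 -0.04199266  0.052     ]
[ 0.58793749 -0.02186813  0.052     ]
```

View pics/w2.png

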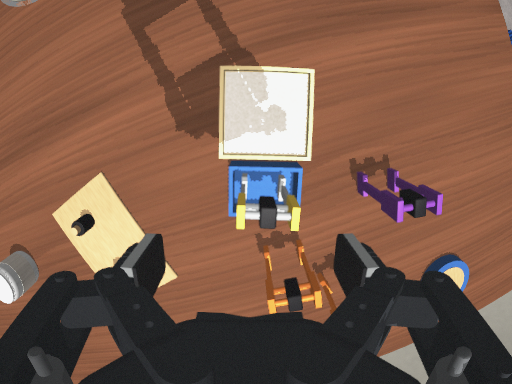

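Black foot: wrist (0.498, -0.042) agrees with the top view. The wrist view shows the yellow tongs at about (268,205) in the well, with the orange ones at (295,290) and the purple ones at (400,195). Next I refine the tongs in a crop.

```bash
python3 - <<'E'
import cv2
t=cv2.imread('pics/w2.png')
cv2.imwrite('pics/w2a.png',cv2.resize(t[150:240,215:315],None,fx=6,fy=6,interpolation=cv2.INTER_CUBIC))
E
```

```text
(no output)
```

View pics/w2a.png

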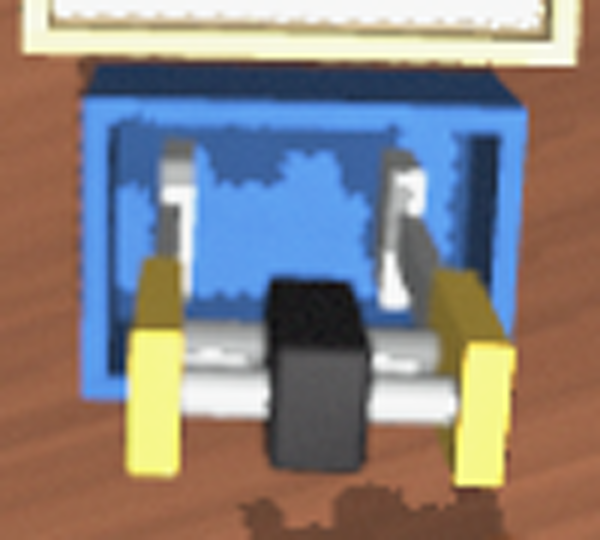

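```bash
python3 - <<'E'
from h import *
d=np.load('w2.npz');s=dict(d)
px=np.array([(130,330),(126,475),(514,345),(504,487)])/6+[215-.42,150-.42]
X=np.array([(-12,-30,132),(12,-30,132),(-12,30,132),(12,30,132)])/1e3
def W(p):
    c,q=np.cos(p[2]),np.sin(p[2]);return np.c_[p[0]+c*X[:,0]-q*X[:,1],p[1]+q*X[:,0]+c*X[:,1],X[:,2]+p[3]]
r=least_squares(lambda p:(wproj(s,W(p))-px).ravel(),[.525,.23,-.35,.005]);print(r.x,r.fun.round(1))
r2=least_squares(lambda p:(wproj(s,W([*p,.005]))-px).ravel(),[.525,.23,-.35]);print(r2.x,r2.fun.round(1))
x,y,a=r2.x
# top/side check of predicted
for n in('top','side'): print(n,proj(n,W([*r2.x,.005])).round(1).tolist())
plan([x,y,.20],np.pi/2+a)
E
```

```text
[ 0.52498708  0.23224948 -0.35418967  0.00565062] [-0.   0.1 -0.  -0.   0.3 -0.1 -0.3 -0.1]
[ 0.52522661  0.23221544 -0.35413146] [ 0.1  0.2  0.1 -0.   0.3 -0.1 -0.4 -0.1]
top [[181.5, 217.7], [185.8, 207.2], [155.3, 208.0], [159.6, 197.5]]
side [[196.8, 117.9], [207.0, 118.7], [203.1, 106.4], [212.9, 107.2]]
t 2.75 pos [0.485  0.2293 0.2555] w 0.0852 F [-0.4  5.2  0.8]
shift tool [0.0553 0.0148 0.0378] turn [ 0.048 -0.006 -0.003] rows>= 1.6445290989929857 0.3868880337627597
```

Call:
apply_moves(
  increments=[
    {"tx": 0.0, "ty": 0.005, "tz": 0.013, "ax": 0.016, "ay": -0.002, "az": -0.001, "claw": 100},
    {"tx": 0.005, "ty": 0.005, "tz": 0.013, "ax": 0.016, "ay": -0.002, "az": -0.001, "claw": 100},
    {"tx": 0.02, "ty": 0.005, "tz": 0.012, "ax": 0.016, "ay": -0.002, "az": -0.001, "claw": 100},
    {"tx": 0.02, "ty": 0, "tz": 0, "ax": 0, "ay": 0, "az": 0, "claw": 100},
    {"tx": 0, "ty": 0, "tz": 0, "ax": 0, "ay": 0, "az": 0, "claw": 100},
  ],
)

```text
clock: 3.17
position: [0.5251, 0.2346, 0.2103]
eef_rot: [0.276, 1.551, -0.275]
wrist_force: [-0.6, -0.2, -1.1]
width: 0.0853
```

```bash
python3 - <<'E'
from h import *
plan([.5251,.2322,.094],np.pi/2-.354)
snap('w3')
E
```

```text
t 3.1667 pos [0.5251 0.2346 0.2103] w 0.0853 F [-0.6 -0.2 -1.1]
shift tool [ 0.1163 -0.0024  0.0006] turn [ 0.002  0.002 -0.001] rows>= 2.7903339284256456 0.02748498587709455
```

View pics/w3.png

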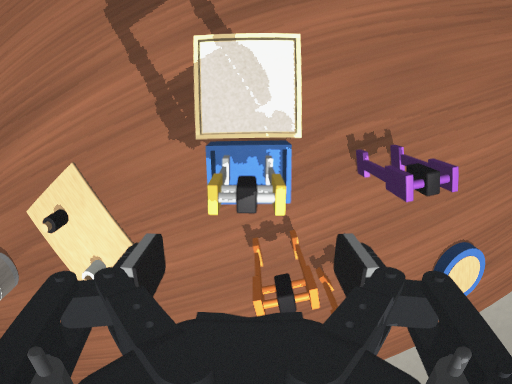

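Call:
apply_moves(
  increments=[
    {"tx": 0.025, "ty": -0.0024, "tz": 0.0005, "ax": 0, "ay": 0, "az": 0, "claw": 100},
    {"tx": 0.025, "ty": 0, "tz": 0, "ax": 0, "ay": 0, "az": 0, "claw": 100},
    {"tx": 0.025, "ty": 0, "tz": 0, "ax": 0, "ay": 0, "az": 0, "claw": 100},
    {"tx": 0.025, "ty": 0, "tz": 0, "ax": 0, "ay": 0, "az": 0, "claw": 100},
    {"tx": 0, "ty": 0, "tz": 0, "ax": 0, "ay": 0, "az": 0, "claw": 100},
  ],
)

```text
clock: 3.63
position: [0.5312, 0.2321, 0.1173]
eef_rot: [0.282, 1.537, -0.273]
wrist_force: [-1.6, 0.0, -1.0]
width: 0.0852
```

```bash
python3 - <<'E'
from h import *
plan([.5251,.2322,.094],np.pi/2-.354)
snap('w4')
E
```

```text
t 3.6333 pos [0.5312 0.2321 0.1173] w 0.0852 F [-1.6  0.  -1. ]
shift tool [ 0.0232 -0.0022 -0.0061] turn [-0.     0.015 -0.009] rows>= 0.5778355501555491 0.13538422552297538
```

View pics/w4.png

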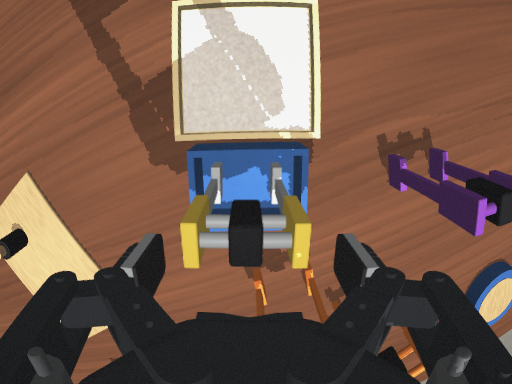

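Call:
apply_moves(
  increments=[
    {"tx": 0.01, "ty": -0.002, "tz": -0.006, "ax": 0, "ay": 0.015, "az": -0.009, "claw": 100},
    {"tx": 0.01, "ty": 0, "tz": 0, "ax": 0, "ay": 0, "az": 0, "claw": 100},
    {"tx": 0.003, "ty": 0, "tz": 0, "ax": 0, "ay": 0, "az": 0, "claw": 100},
    {"tx": 0, "ty": 0, "tz": 0, "ax": 0, "ay": 0, "az": 0, "claw": 100},
    {"tx": 0, "ty": 0, "tz": 0, "ax": 0, "ay": 0, "az": 0, "claw": 100},
  ],
)

```text
clock: 4.1
position: [0.5311, 0.2336, 0.1033]
eef_rot: [0.282, 1.54, -0.274]
wrist_force: [0.4, 1.0, 0.4]
width: 0.0853
```

```bash
python3 - <<'E'
from h import *
plan([.5251,.2322,.094],np.pi/2-.354)
E
```

```text
t 4.1 pos [0.5311 0.2336 0.1033] w 0.0853 F [0.4 1.  0.4]
shift tool [ 0.0093 -0.0035 -0.0052] turn [-0.001  0.011 -0.007] rows>= 0.2684358134882515 0.10760230929496419
```

Call:
apply_moves(
  increments=[
    {"tx": 0.006, "ty": -0.003, "tz": -0.005, "ax": 0, "ay": 0.011, "az": -0.007, "claw": 100},
    {"tx": 0.004, "ty": -0.002, "tz": -0.004, "ax": 0, "ay": 0.01, "az": -0.006, "claw": 100},
    {"tx": 0.003, "ty": -0.001, "tz": -0.002, "ax": 0, "ay": 0.008, "az": -0.005, "claw": 100},
    {"tx": 0.002, "ty": 0, "tz": -0.001, "ax": 0, "ay": 0.004, "az": -0.002, "claw": 100},
    {"tx": 0, "ty": 0, "tz": 0, "ax": 0, "ay": 0, "az": 0, "claw": 100},
  ],
)

```text
clock: 4.52
position: [0.5174, 0.2323, 0.0888]
eef_rot: [0.272, 1.577, -0.286]
wrist_force: [-0.9, 0.2, -0.4]
width: 0.0854
```

```bash
python3 - <<'E'
from h import *
plan([.5251,.2322,.094],np.pi/2-.354)
E
```

```text
t 4.5167 pos [0.5174 0.2323 0.0888] w 0.0854 F [-0.9  0.2 -0.4]
shift tool [-0.0054  0.0025  0.0071] turn [-0.    -0.022  0.013] rows>= 0.22216008415715818 0.20916652524516394
```

Call:
apply_moves(
  increments=[
    {"tx": -0.0045, "ty": 0.0025, "tz": 0.007, "ax": 0, "ay": -0.022, "az": 0.013, "claw": 100},
    {"tx": 0, "ty": 0, "tz": 0, "ax": 0, "ay": 0, "az": 0, "claw": 100},
    {"tx": 0, "ty": 0, "tz": 0, "ax": 0, "ay": 0, "az": 0, "claw": 100},
    {"tx": 0, "ty": 0, "tz": 0, "ax": 0, "ay": 0, "az": 0, "claw": 100},
    {"tx": 0, "ty": 0, "tz": 0, "ax": 0, "ay": 0, "az": 0, "claw": 100},
  ],
)

```text
clock: 4.93
position: [0.5263, 0.2323, 0.0939]
eef_rot: [0.279, 1.55, -0.277]
wrist_force: [-0.7, 0.5, -0.2]
width: 0.0853
```

```bash
python3 - <<'E'
from h import *
plan([.5251,.2322,.094],np.pi/2-.354)
E
```

```text
t 4.9333 pos [0.5263 0.2323 0.0939] w 0.0853 F [-0.7  0.5 -0.2]
shift tool [-0.0001 -0.0005 -0.001 ] turn [-0.001  0.003 -0.002] rows>= 0.028100664244744493 0.02476412635780947
```

Call:
apply_moves(
  increments=[
    {"tx": 0, "ty": 0, "tz": 0, "ax": 0, "ay": 0, "az": 0, "claw": 63},
    {"tx": 0, "ty": 0, "tz": 0, "ax": 0, "ay": 0, "az": 0, "claw": 63},
    {"tx": 0, "ty": 0, "tz": 0, "ax": 0, "ay": 0, "az": 0, "claw": 63},
    {"tx": 0, "ty": 0, "tz": 0, "ax": 0, "ay": 0, "az": 0, "claw": 63},
    {"tx": 0, "ty": 0, "tz": 0, "ax": 0, "ay": 0, "az": 0, "claw": 63},
  ],
  grip_force=40,
)

```text
clock: 5.35
position: [0.5267, 0.2323, 0.0946]
eef_rot: [0.279, 1.549, -0.277]
wrist_force: [-1.0, 0.2, 0.1]
width: 0.0538
```

```bash
python3 - <<'E'
from h import *
plan([.5251,.2322,.094],np.pi/2-.354)
snap('w5')
E
```

```text
t 5.35 pos [0.5267 0.2323 0.0946] w 0.0538 F [-1.   0.2  0.1]
shift tool [ 0.0006 -0.0007 -0.0015] turn [-0.     0.004 -0.002] rows>= 0.04204487510378612 0.032999918586486154
```

View pics/w5.png

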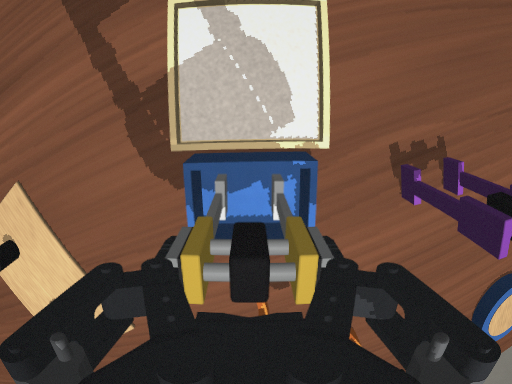

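The pads clasp both grips at 53.8 mm. Now lifting straight up.

Call:
apply_moves(
  increments=[
    {"tx": -0.02, "ty": 0, "tz": 0, "ax": 0, "ay": 0.003, "az": -0.002, "claw": 63},
    {"tx": -0.03, "ty": 0, "tz": 0, "ax": 0, "ay": 0, "az": 0, "claw": 63},
    {"tx": -0.03, "ty": 0, "tz": 0, "ax": 0, "ay": 0, "az": 0, "claw": 63},
    {"tx": -0.03, "ty": 0, "tz": 0, "ax": 0, "ay": 0, "az": 0, "claw": 63},
    {"tx": 0, "ty": 0, "tz": 0, "ax": 0, "ay": 0, "az": 0, "claw": 63},
  ],
)

```text
clock: 5.82
position: [0.5229, 0.2316, 0.2036]
eef_rot: [0.275, 1.564, -0.282]
wrist_force: [1.4, -0.3, -0.1]
width: 0.0541
```

```bash
python3 - <<'E'
from h import *
screw([.497,-.042,.22],np.pi/2-.354,8)
plan([.497,-.042,.22],np.pi/2-.354)
snap('w6')
E
```

```text
row x8: shift [-0.002  -0.0332  0.0088] turn [-0.0001 -0.0012  0.0008]
t 5.8167 pos [0.5229 0.2316 0.2036] w 0.0541 F [ 1.4 -0.3 -0.1]
shift tool [-0.0154 -0.2657  0.0706] turn [-0.001 -0.01   0.006] rows>= 6.6028308039564925 0.0942190998737281
```

View pics/w6.png

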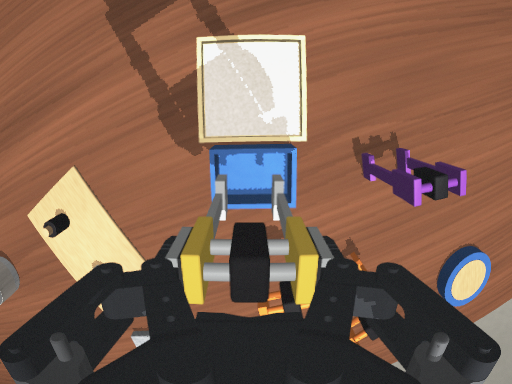

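Call:
apply_moves(
  increments=[
    {"tx": -0.002, "ty": -0.0332, "tz": 0.0088, "ax": 0, "ay": -0.0012, "az": 0.0008, "claw": 63},
    {"tx": -0.002, "ty": -0.0332, "tz": 0.0088, "ax": 0, "ay": -0.0012, "az": 0.0008, "claw": 63},
    {"tx": -0.002, "ty": -0.0332, "tz": 0.0088, "ax": 0, "ay": -0.0012, "az": 0.0008, "claw": 63},
    {"tx": -0.002, "ty": -0.0332, "tz": 0.0088, "ax": 0, "ay": -0.0012, "az": 0.0008, "claw": 63},
    {"tx": -0.002, "ty": -0.0332, "tz": 0.0088, "ax": 0, "ay": -0.0012, "az": 0.0008, "claw": 63},
  ],
)

```text
clock: 6.28
position: [0.5009, 0.061, 0.2034]
eef_rot: [0.268, 1.572, -0.271]
wrist_force: [0.9, -0.7, -2.4]
width: 0.0538
```

Call:
apply_moves(
  increments=[
    {"tx": -0.002, "ty": -0.0332, "tz": 0.0088, "ax": 0, "ay": -0.0012, "az": 0.0008, "claw": 63},
    {"tx": -0.002, "ty": -0.0332, "tz": 0.0088, "ax": 0, "ay": -0.0012, "az": 0.0008, "claw": 63},
    {"tx": 0, "ty": -0.02, "tz": 0.005, "ax": 0, "ay": 0, "az": 0, "claw": 63},
    {"tx": 0, "ty": 0, "tz": 0, "ax": 0, "ay": 0, "az": 0, "claw": 63},
    {"tx": 0, "ty": 0, "tz": 0, "ax": 0, "ay": 0, "az": 0, "claw": 63},
  ],
)

```text
clock: 6.7
position: [0.4866, -0.0368, 0.1989]
eef_rot: [0.275, 1.582, -0.277]
wrist_force: [-0.1, 0.9, -1.1]
width: 0.0543
```

```bash
python3 - <<'E'
from h import *
plan([.4985,-.042,.22],np.pi/2-.354)
snap('w7')
E
```

```text
t 6.7 pos [ 0.4866 -0.0368  0.1989] w 0.0543 F [-0.1  0.9 -1.1]
shift tool [-0.0215 -0.0009  0.0123] turn [ 0.003 -0.028  0.006] rows>= 0.5944723729550226 0.2331895966526331
```

View pics/w7.png

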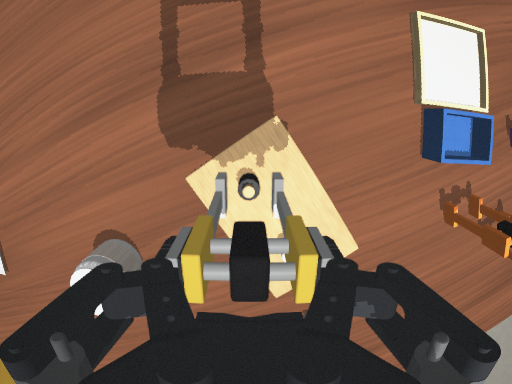

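```bash
python3 - <<'E'
import cv2
t=cv2.imread('pics/w7.png')
cv2.imwrite('pics/w7a.png',cv2.resize(t[160:230,205:295],None,fx=8,fy=8,interpolation=cv2.INTER_CUBIC))
E
```

```text
(no output)
```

View pics/w7a.png

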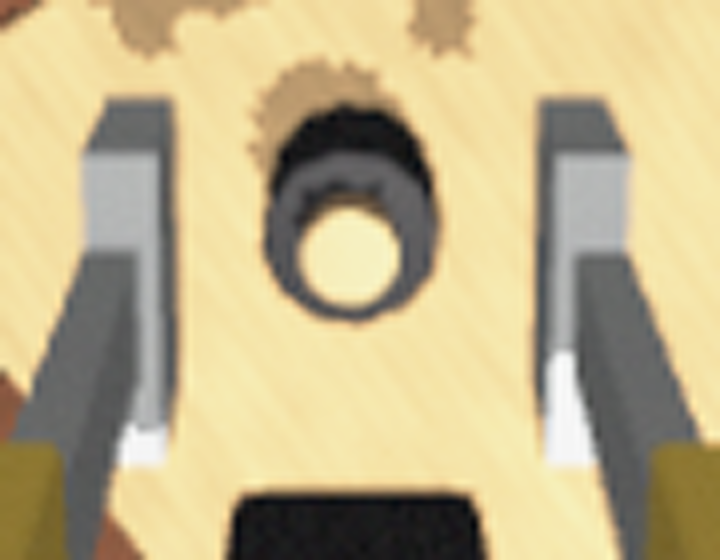

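```bash
python3 - <<'E'
from h import *
d=dict(np.load('w7.npz'))
f=lambda u,v:(205+u/8-.44,160+v/8-.44)
print('foot',watz(d,*f(349,255),.052))
R=Ro.from_rotvec(d['eef_rot'])
z=d['position'][2]-.0896+.024
for q in [(83,152),(157,152),(557,152),(630,152),(165,465),(545,465)]:
    p=watz(d,*f(*q),z); print(R.inv().apply(p-d['position']).round(4))
print('tilt axis',R.as_matrix()[:,0].round(3))
E
```

```text
foot [ 0.49547641 -0.04205899  0.052     ]
[ 0.0663 -0.0248 -0.0177]
[ 0.0662 -0.0181 -0.0177]
[ 0.066   0.0182 -0.0178]
[ 0.066   0.0248 -0.0178]
[ 0.0654 -0.0179  0.0122]
[0.0652 0.0177 0.0121]
tilt axis [-0.029  0.004 -1.   ]
```

Call:
apply_moves(
  increments=[
    {"tx": 0, "ty": -0.001, "tz": 0.0125, "ax": 0.003, "ay": -0.028, "az": 0.006, "claw": 63},
    {"tx": 0, "ty": 0, "tz": 0, "ax": 0, "ay": 0, "az": 0, "claw": 63},
    {"tx": 0, "ty": 0, "tz": 0, "ax": 0, "ay": 0, "az": 0, "claw": 63},
    {"tx": 0, "ty": 0, "tz": 0, "ax": 0, "ay": 0, "az": 0, "claw": 63},
    {"tx": 0, "ty": 0, "tz": 0, "ax": 0, "ay": 0, "az": 0, "claw": 63},
  ],
)

```text
clock: 7.17
position: [0.4961, -0.0362, 0.1948]
eef_rot: [0.274, 1.562, -0.271]
wrist_force: [0.4, 0.1, -1.2]
width: 0.0541
```

```bash
python3 - <<'E'
from h import *
plan([.4996,-.043,.1036],np.pi/2-.354)
snap('w8')
import cv2
t=cv2.imread('pics/w8.png')
cv2.imwrite('pics/w8a.png',cv2.resize(t[160:230,205:295],None,fx=8,fy=8,interpolation=cv2.INTER_CUBIC))
E
```

```text
t 7.1667 pos [ 0.4961 -0.0362  0.1948] w 0.0541 F [ 0.4  0.1 -1.2]
shift tool [ 0.0911 -0.0053  0.0064] turn [ 0.007 -0.009 -0.001] rows>= 2.194384968309375 0.08919638880992185
```

View pics/w8a.png

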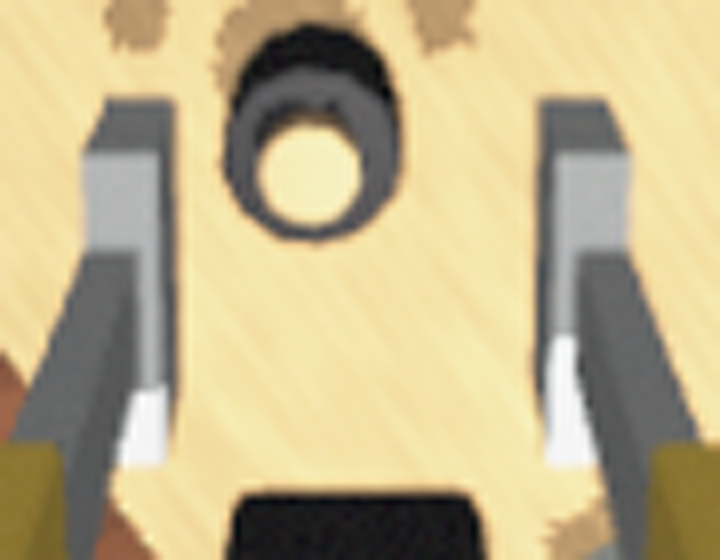

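```bash
python3 - <<'E'
from h import *
d=dict(np.load('w8.npz'))
f=lambda u,v:(205+u/8-.44,160+v/8-.44)
print('foot',watz(d,*f(310,175),.052))
plan([.4996,-.043,.150],np.pi/2-.354)
E
```

```text
foot [ 0.49576663 -0.04206688  0.052     ]
t 7.2167 pos [ 0.4961 -0.0362  0.1948] w 0.0541 F [-0.6  0.8 -1.2]
shift tool [ 0.0448 -0.0053  0.006 ] turn [ 0.007 -0.009 -0.001] rows>= 1.0903701957273804 0.0887381813383845
```

Call:
apply_moves(
  increments=[
    {"tx": 0.01, "ty": -0.005, "tz": 0.006, "ax": 0.006, "ay": -0.009, "az": -0.001, "claw": 63},
    {"tx": 0.015, "ty": 0, "tz": 0, "ax": 0, "ay": 0, "az": 0, "claw": 63},
    {"tx": 0.015, "ty": 0, "tz": 0, "ax": 0, "ay": 0, "az": 0, "claw": 63},
    {"tx": 0, "ty": 0, "tz": 0, "ax": 0, "ay": 0, "az": 0, "claw": 63},
    {"tx": 0, "ty": 0, "tz": 0, "ax": 0, "ay": 0, "az": 0, "claw": 63},
  ],
)

```text
clock: 7.63
position: [0.5008, -0.0413, 0.1551]
eef_rot: [0.274, 1.551, -0.275]
wrist_force: [0.2, -0.3, -0.5]
width: 0.0536
```

```bash
python3 - <<'E'
from h import *
plan([.4988,-.043,.1036],np.pi/2-.354)
snap('w9')
import cv2
t=cv2.imread('pics/w9.png')
cv2.imwrite('pics/w9a.png',cv2.resize(t[160:230,205:295],None,fx=8,fy=8,interpolation=cv2.INTER_CUBIC))
E
```

```text
t 7.6333 pos [ 0.5008 -0.0413  0.1551] w 0.0536 F [ 0.2 -0.3 -0.5]
shift tool [ 0.0515 -0.0023 -0.0015] turn [0.004 0.003 0.   ] rows>= 1.23688165061103 0.03993187354088694
```

View pics/w9a.png

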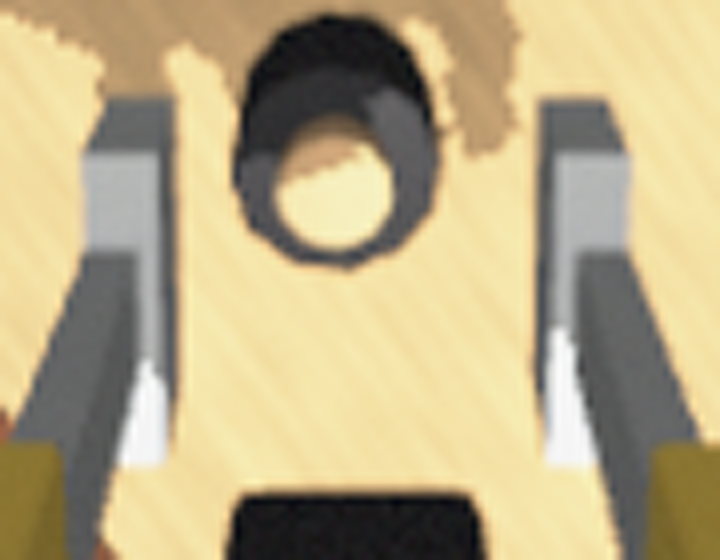

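Call:
apply_moves(
  increments=[
    {"tx": 0.0, "ty": -0.0023, "tz": -0.0015, "ax": 0.003, "ay": 0.003, "az": 0, "claw": 63},
    {"tx": 0.012, "ty": 0, "tz": 0, "ax": 0, "ay": 0, "az": 0, "claw": 63},
    {"tx": 0.015, "ty": 0, "tz": 0, "ax": 0, "ay": 0, "az": 0, "claw": 63},
    {"tx": 0.012, "ty": 0, "tz": 0, "ax": 0, "ay": 0, "az": 0, "claw": 63},
    {"tx": 0, "ty": 0, "tz": 0, "ax": 0, "ay": 0, "az": 0, "claw": 63},
  ],
)

```text
clock: 8.1
position: [0.501, -0.0438, 0.1177]
eef_rot: [0.276, 1.546, -0.277]
wrist_force: [-0.2, -0.1, -1.9]
width: 0.0541
```

```bash
python3 - <<'E'
from h import *
plan([.4988,-.043,.1036],np.pi/2-.354)
snap('w10')
import cv2
t=cv2.imread('pics/w10.png')
cv2.imwrite('pics/w10a.png',cv2.resize(t[160:230,205:295],None,fx=8,fy=8,interpolation=cv2.INTER_CUBIC))
E
```

```text
t 8.1 pos [ 0.501  -0.0438  0.1177] w 0.0541 F [-0.2 -0.1 -1.9]
shift tool [ 0.0141 -0.     -0.0024] turn [ 0.001  0.007 -0.   ] rows>= 0.34247260307748345 0.05947492293174647
```

View pics/w10a.png

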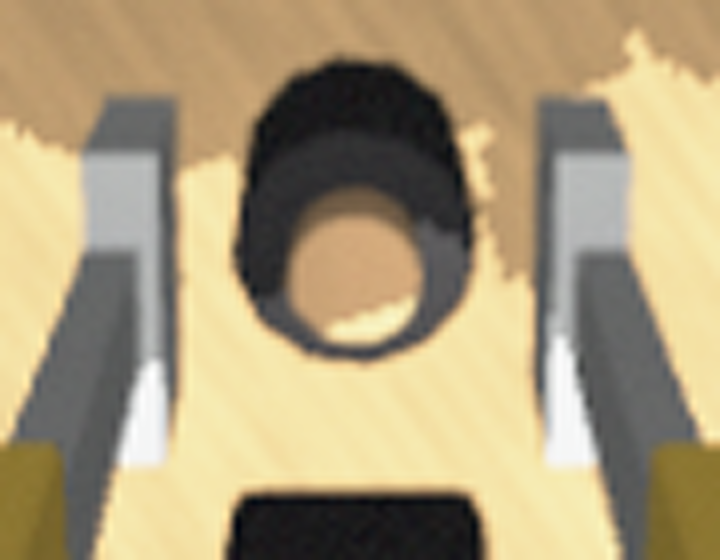

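Centred sideways. Lowering the last 14 mm.

Call:
apply_moves(
  increments=[
    {"tx": 0.007, "ty": 0, "tz": -0.002, "ax": 0, "ay": 0.006, "az": 0, "claw": 63},
    {"tx": 0.007, "ty": 0, "tz": 0, "ax": 0, "ay": 0, "az": 0, "claw": 63},
    {"tx": 0, "ty": 0, "tz": 0, "ax": 0, "ay": 0, "az": 0, "claw": 63},
    {"tx": 0, "ty": 0, "tz": 0, "ax": 0, "ay": 0, "az": 0, "claw": 63},
    {"tx": 0, "ty": 0, "tz": 0, "ax": 0, "ay": 0, "az": 0, "claw": 63},
  ],
)

```text
clock: 8.57
position: [0.501, -0.0437, 0.1055]
eef_rot: [0.276, 1.547, -0.277]
wrist_force: [0.4, -0.2, -0.5]
width: 0.0534
```

```bash
python3 - <<'E'
from h import *
plan([.4988,-.043,.1036],np.pi/2-.354)
snap('w11')
import cv2
t=cv2.imread('pics/w11.png')
cv2.imwrite('pics/w11a.png',cv2.resize(t[160:230,205:295],None,fx=8,fy=8,interpolation=cv2.INTER_CUBIC))
E
```

```text
t 8.5667 pos [ 0.501  -0.0437  0.1055] w 0.0534 F [ 0.4 -0.2 -0.5]
shift tool [ 0.0019 -0.0001 -0.0024] turn [ 0.001  0.006 -0.   ] rows>= 0.07214250633128183 0.046014500432945055
```

View pics/w11a.png

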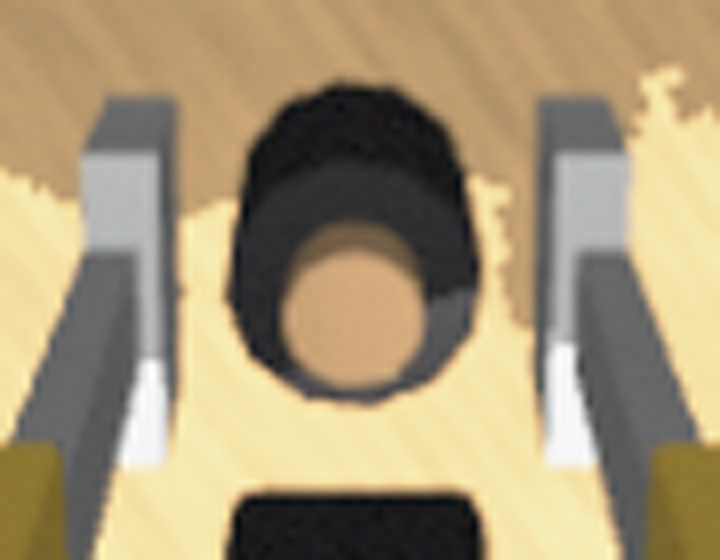

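Call:
apply_moves(
  increments=[
    {"tx": 0, "ty": 0, "tz": 0, "ax": 0, "ay": 0, "az": 0, "claw": 56},
    {"tx": 0, "ty": 0, "tz": 0, "ax": 0, "ay": 0, "az": 0, "claw": 50},
    {"tx": 0, "ty": 0, "tz": 0, "ax": 0, "ay": 0, "az": 0, "claw": 45},
    {"tx": 0, "ty": 0, "tz": 0, "ax": 0, "ay": 0, "az": 0, "claw": 42},
    {"tx": 0, "ty": 0, "tz": 0, "ax": 0, "ay": 0, "az": 0, "claw": 42},
  ],
  grip_force=40,
)

```text
clock: 9.03
position: [0.5023, -0.0441, 0.1071]
eef_rot: [0.276, 1.544, -0.277]
wrist_force: [-0.4, -0.7, -1.7]
width: 0.0395
```

```bash
python3 - <<'E'
from h import *
plan([.4988,-.043,.1036],np.pi/2-.354)
snap('w12')
E
```

```text
t 9.0333 pos [ 0.5023 -0.0441  0.1071] w 0.0395 F [-0.4 -0.7 -1.7]
shift tool [ 0.0035 -0.0001 -0.0037] turn [ 0.001  0.009 -0.   ] rows>= 0.12137148648889778 0.07224381271930261
```

View pics/w12.png

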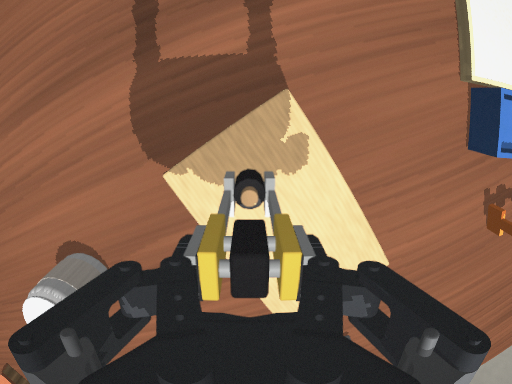

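The tips are closed on the black foot: width is 39.5 mm against a commanded 35.7 mm, so it is blocked by the foot. Lifting.

Call:
apply_moves(
  increments=[
    {"tx": -0.01, "ty": 0, "tz": 0, "ax": 0, "ay": 0, "az": 0, "claw": 42},
    {"tx": -0.02, "ty": 0, "tz": 0, "ax": 0, "ay": 0, "az": 0, "claw": 42},
    {"tx": -0.025, "ty": 0, "tz": 0, "ax": 0, "ay": 0, "az": 0, "claw": 42},
    {"tx": -0.025, "ty": 0, "tz": 0, "ax": 0, "ay": 0, "az": 0, "claw": 42},
    {"tx": 0, "ty": 0, "tz": 0, "ax": 0, "ay": 0, "az": 0, "claw": 42},
  ],
)

```text
clock: 9.5
position: [0.4996, -0.0432, 0.1902]
eef_rot: [0.277, 1.55, -0.277]
wrist_force: [0.9, -0.9, 0.2]
width: 0.0397
```

```bash
python3 - <<'E'
from h import *
plan([.4988,-.043,.18],np.pi/2-.354)
snap('w13')
import cv2
im=imaging.get_image('side');cv2.imwrite('pics/s13.png',cv2.resize(im[100:260,120:320,::-1],None,fx=4,fy=3.75))
E
```

```text
t 9.5 pos [ 0.4996 -0.0432  0.1902] w 0.0397 F [ 0.9 -0.9  0.2]
shift tool [ 0.0102 -0.0001 -0.0008] turn [ 0.001  0.003 -0.   ] rows>= 0.24631212710500994 0.026534481473675698
```

View pics/w13.png

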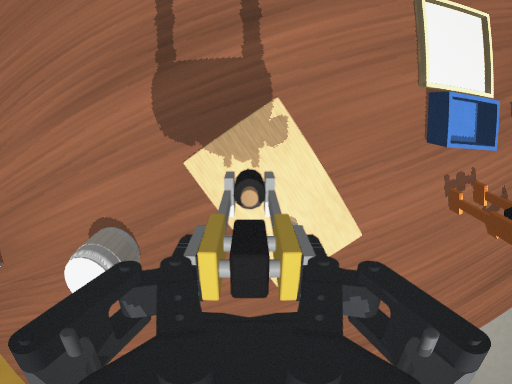

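View pics/s13.png

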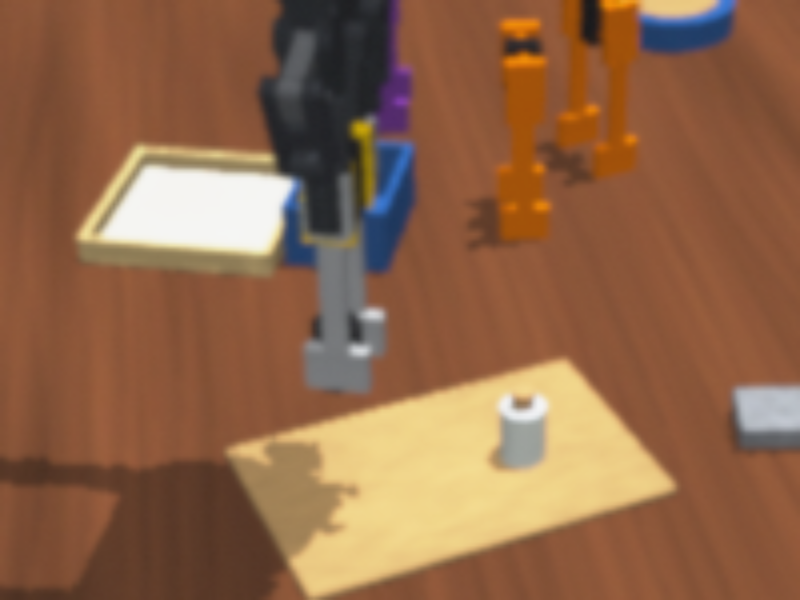

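The foot is lifted and upright between the tips, and the white foot hasn't moved. Now carrying it to the tray.

```bash
python3 - <<'E'
from h import *
d=dict(np.load('w2.npz'))
P=[watz(d,*q,.018) for q in [(220,66),(314,69),(312,160),(219,158)]];print(np.round(P,3).tolist(),np.mean(P,0))
plan([.439,.263,.19],np.pi/2-.345)
screw([.439,.263,.195],np.pi/2-.345,12)
E
```

```text
[[0.359, 0.229, 0.018], [0.398, 0.342, 0.018], [0.511, 0.305, 0.018], [0.471, 0.19, 0.018]] [0.43477479 0.26673309 0.018     ]
t 9.6 pos [ 0.4973 -0.0425  0.1857] w 0.0397 F [ 0.4  0.6 -2.1]
shift tool [-0.0037  0.2665 -0.1603] turn [-0.008 -0.004 -0.   ] rows>= 7.459672754762298 0.0690727559133565
row x12: shift [-0.0008  0.0223 -0.0133] turn [-0.0007 -0.0003 -0.    ]
```

Call:
apply_moves(
  increments=[
    {"tx": -0.001, "ty": 0.012, "tz": -0.007, "ax": -0.001, "ay": 0, "az": 0, "claw": 42},
    {"tx": -0.001, "ty": 0.0225, "tz": -0.0135, "ax": -0.001, "ay": 0, "az": 0, "claw": 42},
    {"tx": -0.001, "ty": 0.0225, "tz": -0.0135, "ax": -0.001, "ay": 0, "az": 0, "claw": 42},
    {"tx": -0.001, "ty": 0.0225, "tz": -0.0135, "ax": -0.001, "ay": 0, "az": 0, "claw": 42},
    {"tx": -0.001, "ty": 0.0225, "tz": -0.0135, "ax": -0.001, "ay": 0, "az": 0, "claw": 42},
  ],
)

```text
clock: 10.02
position: [0.471, 0.0743, 0.1837]
eef_rot: [0.28, 1.567, -0.281]
wrist_force: [0.8, 0.5, -1.4]
width: 0.04
```

Call:
apply_moves(
  increments=[
    {"tx": -0.001, "ty": 0.0225, "tz": -0.0135, "ax": -0.001, "ay": 0, "az": 0, "claw": 42},
    {"tx": -0.001, "ty": 0.0225, "tz": -0.0135, "ax": -0.001, "ay": 0, "az": 0, "claw": 42},
    {"tx": -0.001, "ty": 0.0225, "tz": -0.0135, "ax": -0.001, "ay": 0, "az": 0, "claw": 42},
    {"tx": -0.001, "ty": 0.0225, "tz": -0.0135, "ax": 0, "ay": 0, "az": 0, "claw": 42},
    {"tx": -0.001, "ty": 0.0225, "tz": -0.0135, "ax": 0, "ay": 0, "az": 0, "claw": 42},
  ],
)

```text
clock: 10.43
position: [0.4389, 0.2087, 0.1803]
eef_rot: [0.276, 1.583, -0.284]
wrist_force: [0.1, -0.0, -0.6]
width: 0.0398
```

Call:
apply_moves(
  increments=[
    {"tx": 0, "ty": 0.0225, "tz": -0.0135, "ax": 0, "ay": 0, "az": 0, "claw": 42},
    {"tx": 0, "ty": 0.012, "tz": -0.007, "ax": 0, "ay": 0, "az": 0, "claw": 42},
    {"tx": 0, "ty": 0, "tz": 0, "ax": 0, "ay": 0, "az": 0, "claw": 42},
    {"tx": 0, "ty": 0, "tz": 0, "ax": 0, "ay": 0, "az": 0, "claw": 42},
    {"tx": 0, "ty": 0, "tz": 0, "ax": 0, "ay": 0, "az": 0, "claw": 42},
  ],
)

```text
clock: 10.85
position: [0.4242, 0.2528, 0.1724]
eef_rot: [0.266, 1.598, -0.283]
wrist_force: [-0.0, 0.8, -2.2]
width: 0.0398
```

```bash
python3 - <<'E'
from h import *
plan([.439,.263,.106],np.pi/2-.345)
snap('w14')
E
```

```text
t 10.85 pos [0.4242 0.2528 0.1724] w 0.0398 F [-0.   0.8 -2.2]
shift tool [0.0656 0.0158 0.0132] turn [-0.003 -0.042  0.018] rows>= 1.6493738496055466 0.363632334869286
```

View pics/w14.png

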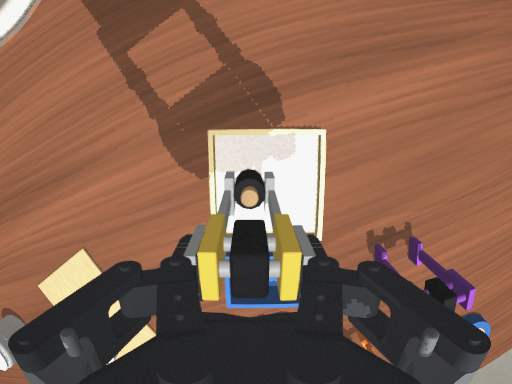

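Call:
apply_moves(
  increments=[
    {"tx": 0, "ty": 0.0155, "tz": 0.01, "ax": -0.003, "ay": -0.042, "az": 0.018, "claw": 42},
    {"tx": 0, "ty": 0, "tz": 0, "ax": 0, "ay": 0, "az": 0, "claw": 42},
    {"tx": 0.01, "ty": 0, "tz": 0, "ax": 0, "ay": 0, "az": 0, "claw": 42},
    {"tx": 0.01, "ty": 0, "tz": 0, "ax": 0, "ay": 0, "az": 0, "claw": 42},
    {"tx": 0, "ty": 0, "tz": 0, "ax": 0, "ay": 0, "az": 0, "claw": 42},
  ],
)

```text
clock: 11.32
position: [0.4392, 0.2591, 0.1486]
eef_rot: [0.273, 1.555, -0.278]
wrist_force: [-0.9, 0.0, -2.3]
width: 0.0396
```

```bash
python3 - <<'E'
from h import *
plan([.439,.263,.106],np.pi/2-.345)
E
```

```text
t 11.3167 pos [0.4392 0.2591 0.1486] w 0.0396 F [-0.9  0.  -2.3]
shift tool [ 0.0426  0.0038 -0.0015] turn [-0.006 -0.002  0.003] rows>= 1.0250005135756308 0.05969293074196887
```

Call:
apply_moves(
  increments=[
    {"tx": 0.0, "ty": 0.003, "tz": 0, "ax": -0.005, "ay": -0.002, "az": 0.003, "claw": 42},
    {"tx": 0.012, "ty": 0, "tz": 0, "ax": 0, "ay": 0, "az": 0, "claw": 42},
    {"tx": 0.013, "ty": 0, "tz": 0, "ax": 0, "ay": 0, "az": 0, "claw": 42},
    {"tx": 0.008, "ty": 0, "tz": 0, "ax": 0, "ay": 0, "az": 0, "claw": 42},
    {"tx": 0, "ty": 0, "tz": 0, "ax": 0, "ay": 0, "az": 0, "claw": 42},
  ],
)

```text
clock: 11.73
position: [0.4394, 0.2605, 0.1114]
eef_rot: [0.272, 1.556, -0.274]
wrist_force: [-1.0, 0.2, -1.7]
width: 0.0397
```

```bash
python3 - <<'E'
from h import *
plan([.439,.263,.106],np.pi/2-.345)
E
```

```text
t 11.7333 pos [0.4394 0.2605 0.1114] w 0.0397 F [-1.   0.2 -1.7]
shift tool [ 0.0054  0.0022 -0.0012] turn [-0.003 -0.002  0.002] rows>= 0.14411812158170617 0.031541403765737996
```

Call:
apply_moves(
  increments=[
    {"tx": 0.003, "ty": 0, "tz": 0, "ax": -0.002, "ay": -0.002, "az": 0.002, "claw": 42},
    {"tx": 0.003, "ty": 0, "tz": 0, "ax": 0, "ay": 0, "az": 0, "claw": 42},
    {"tx": 0.001, "ty": 0, "tz": 0, "ax": 0, "ay": 0, "az": 0, "claw": 42},
    {"tx": 0, "ty": 0, "tz": 0, "ax": 0, "ay": 0, "az": 0, "claw": 42},
    {"tx": 0, "ty": 0, "tz": 0, "ax": 0, "ay": 0, "az": 0, "claw": 42},
  ],
)

```text
clock: 12.15
position: [0.4402, 0.2608, 0.1062]
eef_rot: [0.271, 1.553, -0.27]
wrist_force: [-0.5, 0.1, -1.3]
width: 0.0398
```

```bash
python3 - <<'E'
from h import *
plan([.439,.263,.106],np.pi/2-.345)
snap('w15')
import cv2
im=imaging.get_image('side');cv2.imwrite('pics/s15.png',cv2.resize(im[70:190,120:280,::-1],None,fx=5,fy=5))
E
```

```text
t 12.15 pos [0.4402 0.2608 0.1062] w 0.0398 F [-0.5  0.1 -1.3]
shift tool [ 0.0002  0.0017 -0.0018] turn [ 0.     0.001 -0.001] rows>= 0.05985990251859511 0.009349759315730526
```

View pics/s15.png

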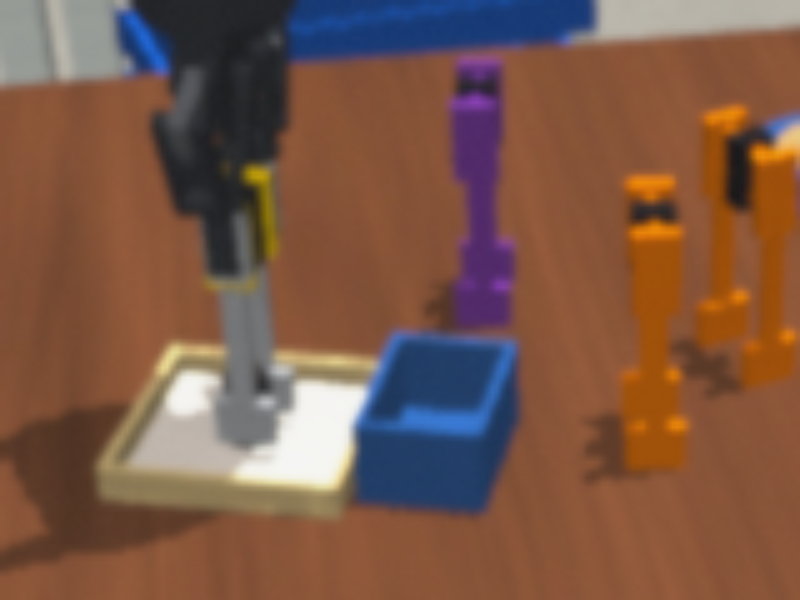

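View pics/w15.png

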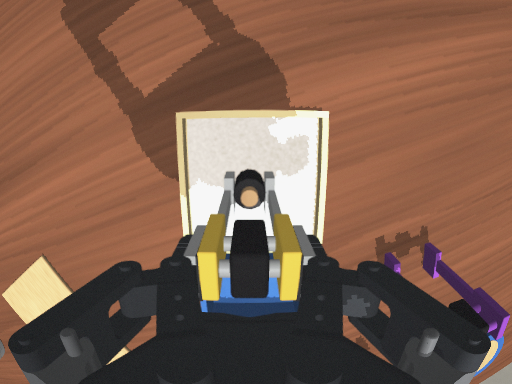

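Call:
apply_moves(
  increments=[
    {"tx": 0.0015, "ty": 0, "tz": 0, "ax": 0, "ay": 0, "az": 0, "claw": 42},
    {"tx": 0.0015, "ty": 0, "tz": 0, "ax": 0, "ay": 0, "az": 0, "claw": 42},
    {"tx": 0.0015, "ty": 0, "tz": 0, "ax": 0, "ay": 0, "az": 0, "claw": 42},
    {"tx": 0.001, "ty": 0, "tz": 0, "ax": 0, "ay": 0, "az": 0, "claw": 42},
    {"tx": 0.001, "ty": 0, "tz": 0, "ax": 0, "ay": 0, "az": 0, "claw": 42},
  ],
)

```text
clock: 12.67
position: [0.4407, 0.261, 0.1053]
eef_rot: [0.269, 1.554, -0.271]
wrist_force: [-2.8, -0.1, 4.9]
width: 0.0398
```

Contact at TCP z 0.105 (predicted 0.106), with 4.9 N up. Opening the tongs to the holding width.

Call:
apply_moves(
  increments=[
    {"tx": 0, "ty": 0, "tz": 0, "ax": 0, "ay": 0, "az": 0, "claw": 48},
    {"tx": 0, "ty": 0, "tz": 0, "ax": 0, "ay": 0, "az": 0, "claw": 53},
    {"tx": 0, "ty": 0, "tz": 0, "ax": 0, "ay": 0, "az": 0, "claw": 58},
    {"tx": 0, "ty": 0, "tz": 0, "ax": 0, "ay": 0, "az": 0, "claw": 63},
    {"tx": 0, "ty": 0, "tz": 0, "ax": 0, "ay": 0, "az": 0, "claw": 63},
  ],
)

```text
clock: 13.08
position: [0.441, 0.2611, 0.105]
eef_rot: [0.27, 1.553, -0.27]
wrist_force: [-0.4, -0.3, -1.3]
width: 0.0537
```

```bash
python3 - <<'E'
from h import *
plan([.439,.263,.2],np.pi/2-.345)
snap('w16')
import cv2
t=cv2.imread('pics/w16.png')
cv2.imwrite('pics/w16a.png',cv2.resize(t[160:230,205:295],None,fx=8,fy=8,interpolation=cv2.INTER_CUBIC))
E
```

```text
t 13.0833 pos [0.441  0.2611 0.105 ] w 0.0537 F [-0.4 -0.3 -1.3]
shift tool [-0.095   0.0011 -0.0024] turn [0.001 0.001 0.   ] rows>= 2.27845965873152 0.013588119827582281
```

View pics/w16a.png

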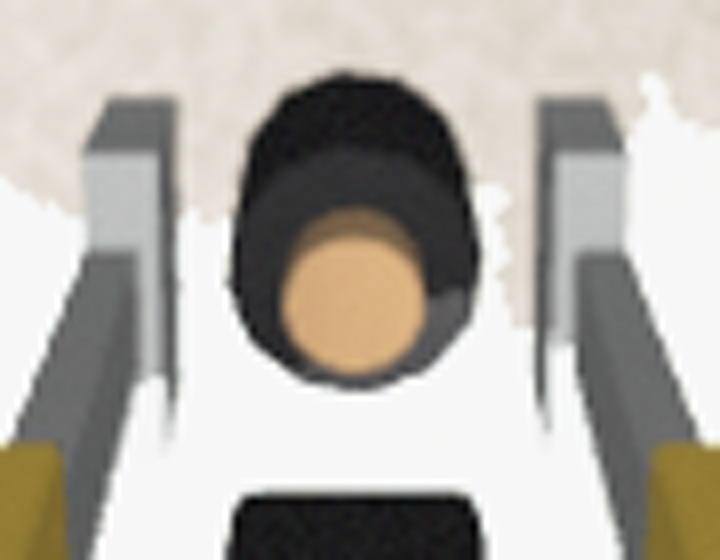

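The foot is free, with even gaps on both sides. Lifting straight up.

Call:
apply_moves(
  increments=[
    {"tx": -0.012, "ty": 0, "tz": 0, "ax": 0, "ay": 0, "az": 0, "claw": 63},
    {"tx": -0.018, "ty": 0, "tz": 0, "ax": 0, "ay": 0, "az": 0, "claw": 63},
    {"tx": -0.025, "ty": 0, "tz": 0, "ax": 0, "ay": 0, "az": 0, "claw": 63},
    {"tx": -0.03, "ty": 0, "tz": 0, "ax": 0, "ay": 0, "az": 0, "claw": 63},
    {"tx": 0, "ty": 0, "tz": 0, "ax": 0, "ay": 0, "az": 0, "claw": 63},
  ],
)

```text
clock: 13.55
position: [0.4392, 0.2606, 0.1939]
eef_rot: [0.268, 1.558, -0.272]
wrist_force: [2.0, 0.6, 0.2]
width: 0.0534
```

```bash
python3 - <<'E'
from h import *
plan([.5267,.2323,.19],np.pi/2-.345)
snap('w17')
import cv2
im=imaging.get_image('side');cv2.imwrite('pics/s17.png',cv2.resize(im[70:190,120:280,::-1],None,fx=5,fy=5))
E
```

```text
t 13.55 pos [0.4392 0.2606 0.1939] w 0.0534 F [2.  0.6 0.2]
shift tool [0.0036 0.0029 0.0919] turn [ 0.001 -0.003  0.003] rows>= 2.207832758006599 0.0375347407744692
```

View pics/s17.png

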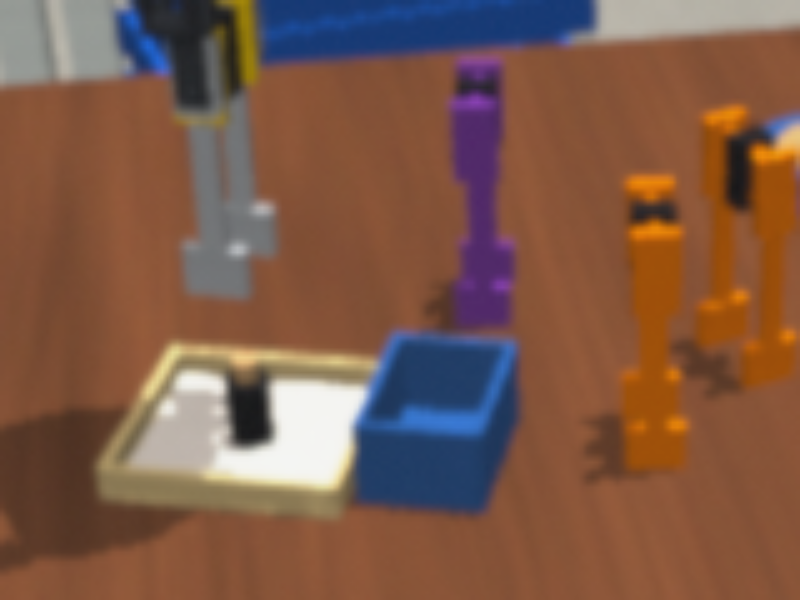

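View pics/w17.png

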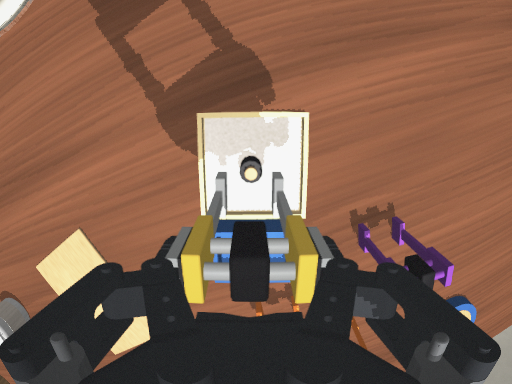

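The foot stands upright in the tray. Side crop: base about (250,440) on the white floor. Moving the tongs over the well.

Call:
apply_moves(
  increments=[
    {"tx": 0, "ty": 0.001, "tz": 0.02, "ax": 0, "ay": -0.003, "az": 0.002, "claw": 63},
    {"tx": 0, "ty": 0.001, "tz": 0.025, "ax": 0, "ay": 0, "az": 0, "claw": 63},
    {"tx": 0, "ty": 0.001, "tz": 0.025, "ax": 0, "ay": 0, "az": 0, "claw": 63},
    {"tx": 0, "ty": 0, "tz": 0.02, "ax": 0, "ay": 0, "az": 0, "claw": 63},
    {"tx": 0, "ty": 0, "tz": 0, "ax": 0, "ay": 0, "az": 0, "claw": 63},
  ],
)

```text
clock: 14.07
position: [0.5206, 0.2309, 0.182]
eef_rot: [0.262, 1.571, -0.275]
wrist_force: [-0.6, -0.8, -1.0]
width: 0.0537
```

```bash
python3 - <<'E'
from h import *
plan([.529,.2322,.19],np.pi/2-.34)
snap('w18')
import cv2
t=cv2.imread('pics/w18.png')
cv2.imwrite('pics/w18a.png',cv2.resize(t[140:240,190:310],None,fx=6,fy=6,interpolation=cv2.INTER_CUBIC))
E
```

```text
t 14.0667 pos [0.5206 0.2309 0.182 ] w 0.0537 F [-0.6 -0.8 -1. ]
shift tool [-0.0081  0.004   0.0074] turn [-0.001 -0.015  0.011] rows>= 0.27993410519261763 0.15081428129394778
```

View pics/w18a.png

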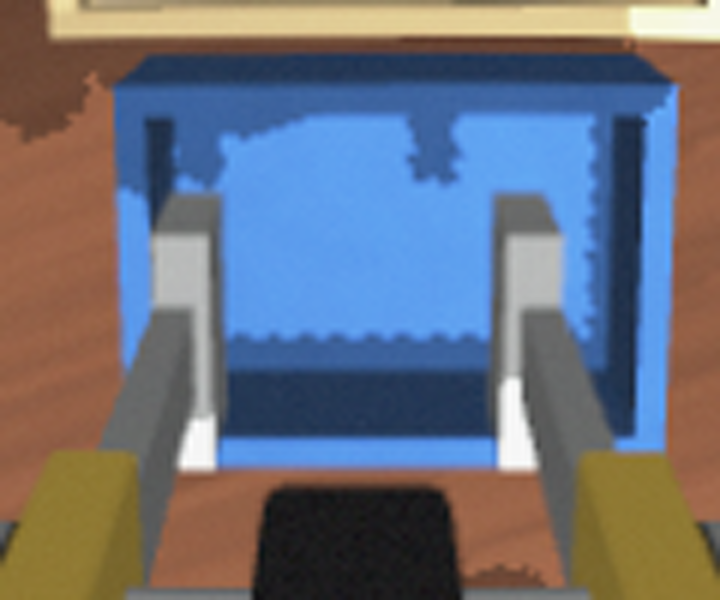

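```bash
python3 - <<'E'
from h import *
d=dict(np.load('w18.npz'))
f=lambda u,v:(190+u/6-.42,140+v/6-.42)
px=np.array([f(115,88),f(678,88),f(147,118),f(643,118),f(222,437),f(497,437)])
X0=np.array([(-32,-45),(-32,45),(-27,-40),(-27,40)])/1e3
def F(p):
    c,q=np.cos(p[2]),np.sin(p[2]);W=np.c_[p[0]+c*X0[:,0]-q*X0[:,1],p[1]+q*X0[:,0]+c*X0[:,1],np.full(4,.045)]
    e=(wproj(d,W)-px[:4]).ravel()
    # rear inner edge points: local x=27
    for u in px[4:]:
        g=watz(d,*u,.045)-[p[0],p[1],0]; e=np.append(e,(c*g[0]+q*g[1]-.027)*400)
    return e
r=least_squares(F,[.5266,.2331,-.34]);print(r.x,r.fun.round(1))
R=Ro.from_rotvec(d['eef_rot']);z=d['position'][2]-.0896+.024
for q in [(152,235),(210,235),(508,235),(563,235),(216,470),(498,470)]:
    print(R.inv().apply(watz(d,*f(*q),z)-d['position']).round(4))
E
```

```text
[ 0.52644519  0.23373952 -0.33856017] [-0.1 -0.1 -0.2 -0.1 -0.2  0.   0.4  0.  -0.1 -0.2]
[ 0.0662 -0.0248 -0.0176]
[ 0.0661 -0.0178 -0.0176]
[ 0.0657  0.0182 -0.0177]
[ 0.0656  0.0249 -0.0177]
[ 0.0656 -0.0177  0.0124]
[0.0652 0.0176 0.0123]
```

Call:
apply_moves(
  increments=[
    {"tx": 0, "ty": 0.0045, "tz": 0.007, "ax": 0, "ay": -0.015, "az": 0.011, "claw": 63},
    {"tx": 0, "ty": 0, "tz": 0, "ax": 0, "ay": 0, "az": 0, "claw": 63},
    {"tx": 0.01, "ty": 0, "tz": 0, "ax": 0, "ay": 0, "az": 0, "claw": 63},
    {"tx": 0.01, "ty": 0, "tz": 0, "ax": 0, "ay": 0, "az": 0, "claw": 63},
    {"tx": 0, "ty": 0, "tz": 0, "ax": 0, "ay": 0, "az": 0, "claw": 63},
  ],
)

```text
clock: 14.53
position: [0.5229, 0.2346, 0.1565]
eef_rot: [0.265, 1.562, -0.268]
wrist_force: [-0.3, 0.8, -1.7]
width: 0.0536
```

```bash
python3 - <<'E'
from h import *
plan([.529,.2328,.096],np.pi/2-.339)
E
```

```text
t 14.5333 pos [0.5229 0.2346 0.1565] w 0.0536 F [-0.3  0.8 -1.7]
shift tool [0.0604 0.0005 0.0068] turn [-0.    -0.007  0.003] rows>= 1.4583461638007271 0.060284707780196185
```

Call:
apply_moves(
  increments=[
    {"tx": 0, "ty": 0.0005, "tz": 0.007, "ax": 0, "ay": -0.007, "az": 0.003, "claw": 63},
    {"tx": 0.01, "ty": 0, "tz": 0, "ax": 0, "ay": 0, "az": 0, "claw": 63},
    {"tx": 0.015, "ty": 0, "tz": 0, "ax": 0, "ay": 0, "az": 0, "claw": 63},
    {"tx": 0.012, "ty": 0, "tz": 0, "ax": 0, "ay": 0, "az": 0, "claw": 63},
    {"tx": 0, "ty": 0, "tz": 0, "ax": 0, "ay": 0, "az": 0, "claw": 63},
  ],
)

```text
clock: 14.95
position: [0.5293, 0.2331, 0.1159]
eef_rot: [0.265, 1.554, -0.265]
wrist_force: [-0.8, -0.5, -1.7]
width: 0.054
```

```bash
python3 - <<'E'
from h import *
plan([.529,.2328,.096],np.pi/2-.339)
snap('w19')
E
```

```text
t 14.95 pos [0.5293 0.2331 0.1159] w 0.054 F [-0.8 -0.5 -1.7]
shift tool [ 0.0199 -0.0004 -0.0001] turn [ 0.001  0.    -0.001] rows>= 0.4783717752217024 0.01035685570025199
```

View pics/w19.png

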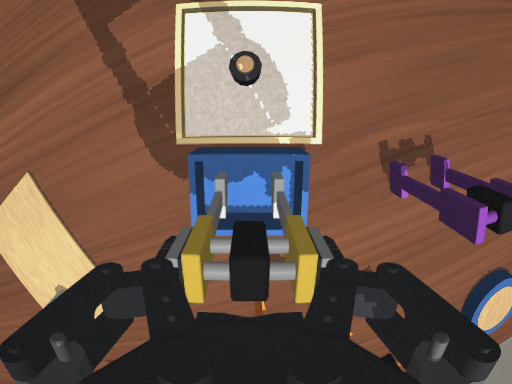

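Tips are inside the well and centred. Down to the floor.

Call:
apply_moves(
  increments=[
    {"tx": 0.007, "ty": 0, "tz": 0, "ax": 0, "ay": 0, "az": 0, "claw": 63},
    {"tx": 0.008, "ty": 0, "tz": 0, "ax": 0, "ay": 0, "az": 0, "claw": 63},
    {"tx": 0.004, "ty": 0, "tz": 0, "ax": 0, "ay": 0, "az": 0, "claw": 63},
    {"tx": 0.002, "ty": 0, "tz": 0, "ax": 0, "ay": 0, "az": 0, "claw": 63},
    {"tx": 0.0015, "ty": 0, "tz": 0, "ax": 0, "ay": 0, "az": 0, "claw": 63},
  ],
)

```text
clock: 15.42
position: [0.5317, 0.2337, 0.0949]
eef_rot: [0.267, 1.549, -0.263]
wrist_force: [-1.6, 0.1, 5.6]
width: 0.0536
```

Call:
apply_moves(
  increments=[
    {"tx": 0.001, "ty": 0, "tz": 0, "ax": 0, "ay": 0, "az": 0, "claw": 63},
    {"tx": 0.001, "ty": 0, "tz": 0, "ax": 0, "ay": 0, "az": 0, "claw": 63},
    {"tx": 0.001, "ty": 0, "tz": 0, "ax": 0, "ay": 0, "az": 0, "claw": 63},
    {"tx": 0.001, "ty": 0, "tz": 0, "ax": 0, "ay": 0, "az": 0, "claw": 63},
    {"tx": 0.001, "ty": 0, "tz": 0, "ax": 0, "ay": 0, "az": 0, "claw": 63},
  ],
)

```text
clock: 15.83
position: [0.5347, 0.2332, 0.0942]
eef_rot: [0.266, 1.543, -0.262]
wrist_force: [-1.4, -2.2, 5.6]
width: 0.0539
```

```bash
python3 - <<'E'
from h import *
plan([.529,.2328,.096],np.pi/2-.339)
E
```

```text
t 15.8333 pos [0.5347 0.2332 0.0942] w 0.0539 F [-1.4 -2.2  5.6]
shift tool [-0.0019 -0.0023 -0.0052] turn [ 0.002  0.011 -0.004] rows>= 0.14441665768787945 0.09882431641141902
```

On the floor: 5.6 N, at the same TCP height as when I grasped them. Releasing.

Call:
apply_moves(
  increments=[
    {"tx": 0, "ty": 0, "tz": 0, "ax": 0, "ay": 0, "az": 0, "claw": 68},
    {"tx": 0, "ty": 0, "tz": 0, "ax": 0, "ay": 0, "az": 0, "claw": 74},
    {"tx": 0, "ty": 0, "tz": 0, "ax": 0, "ay": 0, "az": 0, "claw": 85},
    {"tx": 0, "ty": 0, "tz": 0, "ax": 0, "ay": 0, "az": 0, "claw": 100},
    {"tx": 0, "ty": 0, "tz": 0, "ax": 0, "ay": 0, "az": 0, "claw": 100},
  ],
)

```text
clock: 16.25
position: [0.5343, 0.2337, 0.0929]
eef_rot: [0.268, 1.543, -0.262]
wrist_force: [-0.9, -0.9, -0.1]
width: 0.0852
```

```bash
python3 - <<'E'
from h import *
plan([.529,.2328,.096],np.pi/2-.339)
snap('w20')
E
```

```text
t 16.25 pos [0.5343 0.2337 0.0929] w 0.0852 F [-0.9 -0.9 -0.1]
shift tool [-0.0032 -0.0026 -0.0047] turn [ 0.001  0.011 -0.006] rows>= 0.15018663348490052 0.09689195793271106
```

View pics/w20.png

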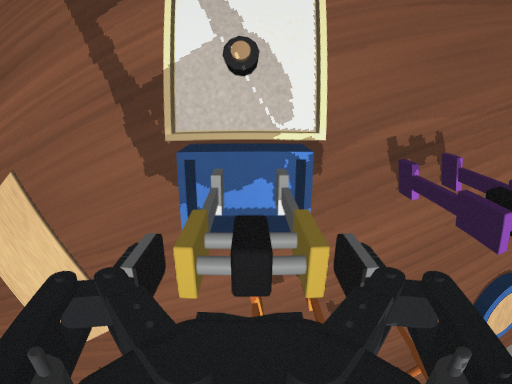

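Released, with clear gaps on both sides. Straight up and away.

Call:
apply_moves(
  increments=[
    {"tx": -0.015, "ty": 0, "tz": 0, "ax": 0, "ay": 0, "az": 0, "claw": 100},
    {"tx": -0.025, "ty": 0, "tz": 0, "ax": 0, "ay": 0, "az": 0, "claw": 100},
    {"tx": -0.035, "ty": 0, "tz": 0, "ax": 0, "ay": 0, "az": 0, "claw": 100},
    {"tx": -0.035, "ty": 0, "tz": 0, "ax": 0, "ay": 0, "az": 0, "claw": 100},
    {"tx": -0.02, "ty": 0, "tz": 0, "ax": 0, "ay": 0, "az": 0, "claw": 100},
  ],
)

```text
clock: 16.72
position: [0.5275, 0.2325, 0.2189]
eef_rot: [0.263, 1.56, -0.267]
wrist_force: [0.7, 0.3, 0.9]
width: 0.0853
```

Call:
apply_moves(
  increments=[
    {"tx": 0, "ty": -0.005, "tz": -0.01, "ax": 0, "ay": 0, "az": 0, "claw": 100},
    {"tx": 0, "ty": 0, "tz": -0.02, "ax": 0, "ay": 0, "az": 0, "claw": 100},
    {"tx": 0, "ty": 0, "tz": -0.01, "ax": 0, "ay": 0, "az": 0, "claw": 100},
    {"tx": 0, "ty": 0, "tz": 0, "ax": 0, "ay": 0, "az": 0, "claw": 100},
    {"tx": 0, "ty": 0, "tz": 0, "ax": 0, "ay": 0, "az": 0, "claw": 100},
  ],
)

```text
clock: 17.13
position: [0.4912, 0.2422, 0.2272]
eef_rot: [0.268, 1.545, -0.262]
wrist_force: [0.4, -0.6, -0.1]
width: 0.0855
```

```bash
python3 - <<'E'
from h import *
plan([.5,.2328,.25],np.pi/2-.339)
snap('w21')
import cv2
im=imaging.get_image('side');cv2.imwrite('pics/s21.png',im[:,:,::-1])
cv2.imwrite('pics/s21a.png',cv2.resize(im[90:250,120:310,::-1],None,fx=4,fy=3.7))
E
```

```text
t 17.1333 pos [0.4912 0.2422 0.2272] w 0.0855 F [ 0.4 -0.6 -0.1]
shift tool [-0.0227 -0.0058  0.0116] turn [ 0.001  0.008 -0.005] rows>= 0.6270824111301756 0.07710648845677297
```

View pics/s21a.png

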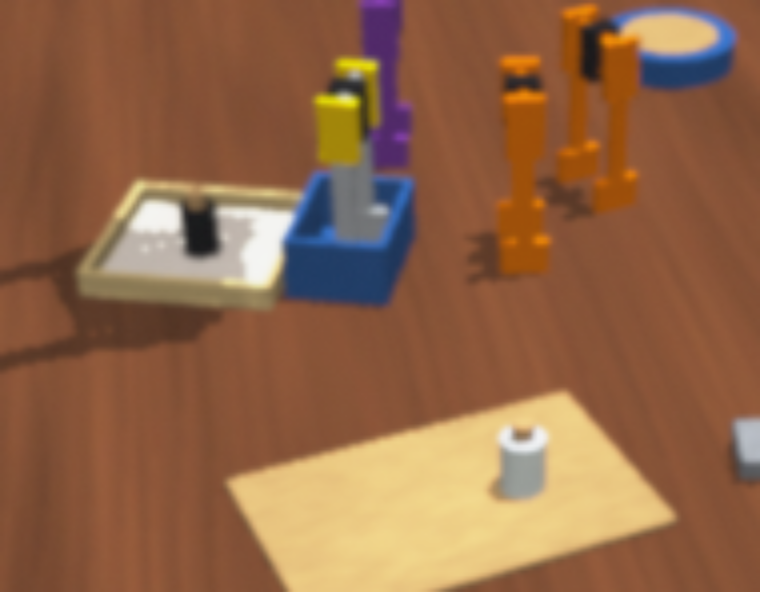

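View pics/w21.png

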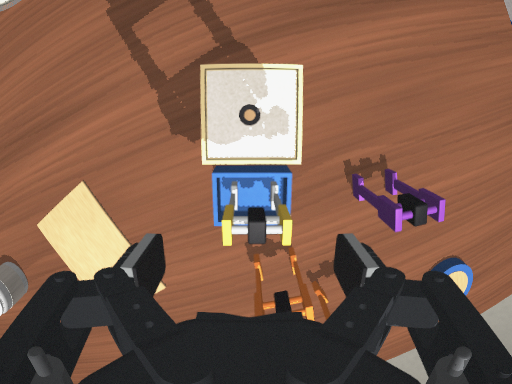

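```bash
python3 - <<'E'
import cv2
from h import *
a=cv2.imread('pics/side0.png')[200:230,238:264].astype(int);b=cv2.imread('pics/s21.png')[200:230,238:264].astype(int);print('white foot diff',abs(a-b).max(),abs(a-b).mean())
t=cv2.imread('pics/w21.png');cv2.imwrite('pics/w21a.png',cv2.resize(t[160:250,205:305],None,fx=6,fy=6,interpolation=cv2.INTER_CUBIC))
E
```

```text
white foot diff 3 1.017094017094017
```

View pics/w21a.png

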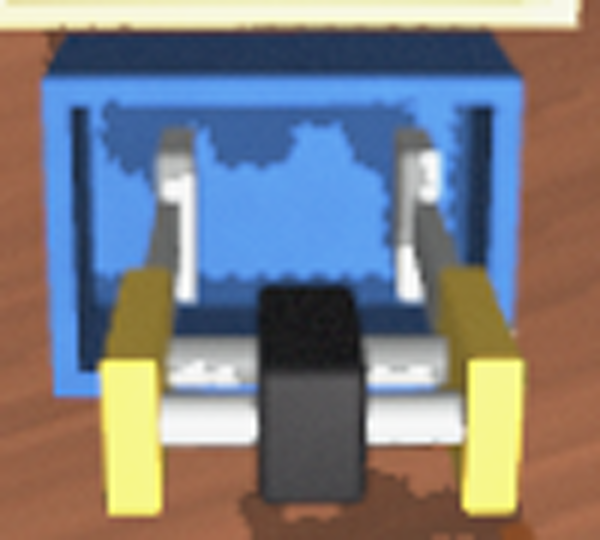

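```bash
python3 - <<'E'
from h import *
s=dict(np.load('w21.npz'))
f=lambda q:np.array(q)/6+[205-.42,160-.42]
px=f([(102,362),(107,515),(522,360),(516,513)])
X=np.array([(-12,-30,132),(12,-30,132),(-12,30,132),(12,30,132)])/1e3
def W(p):
    c,q=np.cos(p[2]),np.sin(p[2]);return np.c_[p[0]+c*X[:,0]-q*X[:,1],p[1]+q*X[:,0]+c*X[:,1],X[:,2]+p[3]]
r=least_squares(lambda p:(wproj(s,W(p))-px).ravel(),[.525,.23,-.35,.005]);print('top-based',r.x,r.fun.round(1))
# tip tops: rear inner corners local x=+15,y=-+21 ; front inner
for q in [(196,300),(397,300),(158,170),(440,150)]:
    g=watz(s,*f(q),.029)-np.append(r.x[:2],0);c,n=np.cos(r.x[2]),np.sin(r.x[2]);print('tip local',round(c*g[0]+n*g[1],4),round(-n*g[0]+c*g[1],4))
st=np.array([.4728,.2518]);a=-.336
for nm,p in(('tongs',r.x[:2]),('foot',watz(s,205+0+44.5,114.5,.051)[:2])):
    g=p-st;print(nm,np.cos(a)*g[0]+np.sin(a)*g[1],-np.sin(a)*g[0]+np.cos(a)*g[1])
E
```

```text
top-based [ 0.52867728  0.23635255 -0.33665953  0.00285232] [-0.1  0.1  0.  -0.1  0.2  0.1 -0.1 -0.2]
tip local 0.016 -0.0205
tip local 0.0161 0.0203
tip local -0.0113 -0.0277
tip local -0.0153 0.0282
tongs 0.05784591724457144 0.0038398446963864644
foot -0.04030238448134351 -0.0016769185455540823
```

All checks agree: the tongs are upright, with tips and grips lined up to about 1 mm, and centred in the well. Handing in.

```bash
python3 -c "
from workcell import workorder,monitor
print(workorder.close_job(), monitor.read_state()['clock'])"
```

```text
the job is handed in; nothing more can be done
the job is handed in; nothing more can be done
```

I used the tongs to carry the black foot to the drying tray and stood it upright there. I then stood the tongs back in their blue well, let go and backed away. The job was handed in at about 17.3 s.

**Last checks, all from camera images before hand-in:**
- **Black foot:** it is upright at station (-40, -2) mm, right by the tray centre. The gripper never touched it, only the tongs.
- **Tongs:** they are upright at station (58, 4) mm, with tips and grips lined up to about 1 mm. On the way down they slid about 5 mm on the well floor.
- **White foot:** its part of the side image is unchanged from the start (largest pixel difference 3 of 255).
- **Gripper:** fully open, about 9 cm above the tongs and touching nothing.

**Disagreements:**
- Position estimates of the feet differed by 2–3 mm between views.
- The tongs' measured base height at the end came out at 3 mm where the well floor is at 5 mm, which is within the 2 mm calibration error.

One early move call was refused for missing fields, and nothing moved because of it.

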